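# Frame the stack of finished mini canvases

## Robot

A 6-joint arm with a two-finger parallel gripper is mounted at the origin on the work surface. World frame = base frame: x ahead of the robot, y to its left, z up, the work surface at z = 0. Lengths are in m, angles in rad, forces in N, time in s.
With the tool pointing down it reaches from about 0.4 to 0.925 m from the base axis. Payload 3.4 kg.
Tool frame: the origin (TCP) lies at the centre of the arm's flange, where the gripper is bolted on; the fingertips stand 173 mm ahead of it and the grasp point (between the pads) lies 155 mm ahead of it; z points along the fingers, y is the direction in which the jaws open and shut (so a half turn about z gives the same grasp; the last joint's range is limited). The gripper opens to 85 mm and grips with 20 to 120 N. Pads are 22 mm wide; open, the fingers measure 114 mm over their backs; the gripper's body (76 mm by 85 mm) begins 54 mm behind the grasp point. The pads swing forward as they close: fully open they stand 13 mm farther back than shut.
Start: joints at [-1.304, 0.307, 1.506, -0, 1.328, -0.073], TCP at [0.192, -0.542, 0.405] pointing down, gripper open.
Joint ranges: [-3.12, 3.12], [-1.05, 2.28], [0.14, 2.33], [-1.42, 4.57], [0.1, 2.73], [-2.68, 2.68]. Speed limits (rad/s): [2.57, 2.57, 3.14, 3.14, 3.14, 3.14].

## Interface

Orientations are given as a unit quaternion [w, x, y, z].
In Python, from station import ctrl, optics gives the robot as it stands. The module is installed in compiled form; this text tells all that it offers.
- The arm moves only by the shell command python3 -m jog 'ROWS' [FORCE]. ROWS is JSON, a list of rows, each a list of 3 entries, a list of its own where there are three numbers: the shift along the tool's x, y, z scaled (see below), then the turn, a rotation vector about the tool's x, y, z scaled (see below), then the opening, from 0 (shut) to 1 (fully open). A call has 1 to 5 rows; each row is the pose to reach, as a shift and turn from the pose commanded when the call began, along the tool's axes at that moment; what a row does not reach only later rows make up. The controller multiplies each number of a shift by 0.4 m and each number of a turn by pi/2 rad. A row lasts 1/10 s, in which the tool goes at most 50 mm and 8.59 degrees, less where a joint would pass 70% of its speed; a pose out of reach is approached as far as the arm can. A call with a number of a shift or a turn outside -1 to 1 is refused whole. A call with a gripper value outside its range is refused whole. The fingers move at their own pace and stop on an object; FORCE is the grip in N (left out, the last holds). Time passes only in rows, so rows that repeat a pose let the fingers close. It gives the time, the measured TCP pose, the force and the opening at its end, in the units of the state.
- ctrl.get_obs(): the state, without advancing time (a new reading comes with each control period).
- optics.snapshot(name): name is "scene" or "top" or "wrist"; returns the picture (420x560x3 uint8, red, green, blue); there is no depth.
- optics.get_calibration(name): a dict with "fx", "fy", "cx", "cy" (pixels), "R" (3x3) and "t" (3): a world point X has camera coordinates R X + t; the wrist camera has in their place "tool_from_camera" (4x4, takes a point from camera to tool coordinates, whose origin is the TCP and whose axes are the flange's). Camera axes: x right, y down, z forward; pixel columns grow to the right and rows downward; lengths in m; the calibration is good to about 2 mm. The wrist camera is an equidistant fisheye: a pixel r from the principal point sees the ray r / f radians off the axis. A picture is of the moment at which its call begins: read the wrist's pose just before it. get_calibration takes no time and is no camera call.
- ctrl.hand_in(): hands the job in, once; it reports no verdict.
The state is a dict: "time": time; "joints": joint angles; "joint_velocities": joint speeds; "joint_torque": joint torques, N m; "ee_pos": TCP position; "orientation": TCP orientation; "contact_force": force on the tool from outside, world axes, zero at the start; "ft_torque": the same for the moment, N m; "grip_width": opening from 0.0 (shut) to 1.0 (fully open).
Only numpy, scipy, OpenCV 4.12 (cv2) and the standard library are available. Lean on these libraries where they do the work, as an engineer would, in place of code of your own. Each camera call takes 0.05 s, during which the arm holds its last target.

## Task

The four mini canvases in the stack are finished: take the stack apart and lay each picture face up in its own tray frame, the one it fits with the same narrow gap all round. Each must lie flat on the frame's floor, centred and square to it, with the sky towards the frame's hanging ring. Set them down rather than dropping them, and leave the water bottle and the tape roll where they are.

Things in the scene. Friction and masses are not known exactly. Their poses are not given: they have to be found in the camera images.
- canvas_wide: The widest of four painted canvases (blue sky, clouds, green meadow, white margin): rigid block 150 mm wide, 66 mm from sky edge to meadow edge, 25 mm thick, face up. Bottom of the stack, on the table, roughly centred. Origin: underside, middle of the sky edge. x points out of the sky edge (canvas from x = 0 to -66 mm), y along the width, z up out of the face.
- canvas_medium: The medium of four painted canvases (blue sky, clouds, green meadow, white margin): rigid block 100 mm wide, 60 mm from sky edge to meadow edge, 25 mm thick, face up. Starts on the wide canvas, roughly centred. Origin: underside, middle of the sky edge. x points out of the sky edge (canvas from x = 0 to -60 mm), y along the width, z up out of the face.
- canvas_square: The square of four painted canvases (blue sky, clouds, green meadow, white margin): rigid block 54 mm wide, 54 mm from sky edge to meadow edge, 25 mm thick, face up. Starts on the medium canvas, roughly centred. Origin: underside, middle of the sky edge. x points out of the sky edge (canvas from x = 0 to -54 mm), y along the width, z up out of the face.
- canvas_small: The smallest (portrait) of four painted canvases (blue sky, clouds, green meadow, white margin): rigid block 34 mm wide, 44 mm from sky edge to meadow edge, 25 mm thick, face up. Top of the stack, on the square canvas, roughly centred. Origin: underside, middle of the sky edge. x points out of the sky edge (canvas from x = 0 to -44 mm), y along the width, z up out of the face.
- frame_wide: Loose wooden tray frame, dark floor, for the 150 x 66 canvas. Outside 186 wide x 102 high, rim 8 thick, 16 tall; recess 170 x 86, floor 4 above the table (mm). Brass hanging ring sticks out 17 mm on top side (+x). Origin: table height, below where the canvas's origin lies when centred; recess middle at x = -33 mm. x to the ring, y along the width, z up.
- frame_medium: Loose wooden tray frame, dark floor, for the 100 x 60 canvas. Outside 136 wide x 96 high, rim 8 thick, 16 tall; recess 120 x 80, floor 4 above the table (mm). Brass hanging ring sticks out 17 mm on top side (+x). Origin: table height, below where the canvas's origin lies when centred; recess middle at x = -30 mm. x to the ring, y along the width, z up.
- frame_square: Loose wooden tray frame, dark floor, for the 54 x 54 canvas. Outside 90 wide x 90 high, rim 8 thick, 16 tall; recess 74 x 74, floor 4 above the table (mm). Brass hanging ring sticks out 17 mm on top side (+x). Origin: table height, below where the canvas's origin lies when centred; recess middle at x = -27 mm. x to the ring, y along the width, z up.
- frame_small: Loose wooden tray frame, dark floor, for the 34 x 44 canvas. Outside 70 wide x 80 high, rim 8 thick, 16 tall; recess 54 x 64, floor 4 above the table (mm). Brass hanging ring sticks out 17 mm on top side (+x). Origin: table height, below where the canvas's origin lies when centred; recess middle at x = -22 mm. x to the ring, y along the width, z up.
- water_bottle: Clear bottle with blue cap and band, 64 mm across, 205 mm tall, standing beside the work on the left; to be left alone. Origin: centre of its underside.
- tape_roll: Roll of cream masking tape lying flat, 100 mm across, 24 mm high, beside the work on the right; to be left alone. Origin: centre of its underside.
Things that resemble listed ones, but are neither listed nor needed, are in the scene too. What is shaped like the canvas_small but purple or red is not meant.

How it is judged:
At the end, for the whole second after the job is handed in: Each canvas lies in the frame of its own size: face up and flat on the floor (tilt under 0.05 rad, underside within 3 mm of the floor), sky edge towards the hanging ring with the middle of that edge within 8 mm of its centred place, turned less than 0.1 rad against the frame, released and at rest (horizontal distance between canvas_wide and frame_wide below 0.008 m and angle between the x axis of canvas_wide and the x axis of frame_wide, either way round below 0.1 rad and z of canvas_wide in the frame of frame_wide between 0.001 and 0.007 m and angle between each of canvas_wide, frame_wide, canvas_medium, frame_medium, canvas_square, frame_square, canvas_small, frame_small's own z axis and vertical below 0.05 rad and linear speed of each of canvas_wide, canvas_medium, canvas_square, canvas_small below 0.01 m/s and angular speed of each of canvas_wide, canvas_medium, canvas_square, canvas_small below 0.1 rad/s and contact force between each of canvas_wide, canvas_medium, canvas_square, canvas_small and the fingers below 0.05 N and horizontal distance between canvas_medium and frame_medium below 0.008 m and angle between the x axis of canvas_medium and the x axis of frame_medium, either way round below 0.1 rad and z of canvas_medium in the frame of frame_medium between 0.001 and 0.007 m and horizontal distance between canvas_square and frame_square below 0.008 m and angle between the x axis of canvas_square and the x axis of frame_square, either way round below 0.1 rad and z of canvas_square in the frame of frame_square between 0.001 and 0.007 m and horizontal distance between canvas_small and frame_small below 0.008 m and angle between the x axis of canvas_small and the x axis of frame_small, either way round below 0.1 rad and z of canvas_small in the frame of frame_small between 0.001 and 0.007 m); the robot touches nothing.
It fails at once if a canvas is dropped or thrown (faster than 0.6 m/s while no finger touches it) ((linear speed of canvas_wide above 0.6 m/s and contact force between canvas_wide and the fingers below 0.02 N) or (linear speed of canvas_medium above 0.6 m/s and contact force between canvas_medium and the fingers below 0.02 N) or (linear speed of canvas_square above 0.6 m/s and contact force between canvas_square and the fingers below 0.02 N) or (linear speed of canvas_small above 0.6 m/s and contact force between canvas_small and the fingers below 0.02 N)).
It fails at once if the water bottle is pushed more than 30 mm from its place (distance of water_bottle from where it was at the start of the episode above 0.03 m).
It fails at once if the tape roll is pushed more than 30 mm from its place (distance of tape_roll from where it was at the start of the episode above 0.03 m).
It also fails if it takes over 112 s, if anything falls off the work surface, if the arm or the gripper's body presses on something with over 40 N, if the wrist force passes 120 N, or if a joint passes its speed limit or range.

## Working session

There is one attempt and no reset: what is moved stays moved. The work goes in short steps, Python scripts to look and compute and a shell command to move; the robot and the scene stay as the last step left them, time stands still between calls to the robot, and variables do not carry over. Pictures are saved under pics/ and viewed, and the job is handed in when it is done.

```bash
mkdir -p pics
cat > h.py <<'E'
import numpy as np,cv2
from station import ctrl,optics
def save(n,f):
    im=optics.snapshot(n); cv2.imwrite('pics/'+f,im[:,:,::-1]); return im
E
python3 - <<'E'
from h import *
for n in("scene","top","wrist"):
    save(n,n+"0.png"); print(n,optics.get_calibration(n))
print(ctrl.get_obs())
E
```

```text
scene {'fx': 446.6362949228971, 'fy': 446.6362949228971, 'cx': 278.15827995057117, 'cy': 208.346135069149, 'R': array([[-0.47154832,  0.88158755,  0.02110876],
       [ 0.50873574,  0.2915116 , -0.81006724],
       [-0.72029864, -0.37124706, -0.5859569 ]]), 't': array([ 0.18626051, -0.22729676,  1.82088954])}
top {'fx': 420.4436791057528, 'fy': 420.4436791057528, 'cx': 271.861564372941, 'cy': 210.36540356837628, 'R': array([[-0.02012991, -0.99977658,  0.00644798],
       [-0.98681273,  0.01883203, -0.16076687],
       [ 0.16060953, -0.00959917, -0.98697134]]), 't': array([0.0502749 , 0.53598132, 1.04738046])}
wrist {'fx': 325.19226210127806, 'fy': 325.19226210127806, 'cx': 279.7532417855875, 'cy': 209.09794769021036, 'tool_from_camera': array([[-5.68399147e-04, -9.49781642e-01, -3.12912943e-01,
         8.16304688e-02],
       [ 9.99999534e-01, -7.84229637e-04,  5.63888565e-04,
        -2.49225533e-05],
       [-7.80966610e-04, -3.12912477e-01,  9.49781644e-01,
         3.13772917e-02],
       [ 0.00000000e+00,  0.00000000e+00,  0.00000000e+00,
         1.00000000e+00]])}
{'time': 0.15, 'joints': array([-1.30444802e+00,  3.07417190e-01,  1.50739520e+00,  6.96154954e-06,
        1.32839635e+00, -7.35076724e-02]), 'joint_velocities': array([-0.00012735, -0.00261013, -0.00408334,  0.00057408, -0.00293268,
        0.00068159]), 'joint_torque': array([ 1.33851670e-03, -4.57976532e+01, -2.52218896e+01, -2.38156758e-05,
        8.48750467e-03, -1.42349722e-05]), 'ee_pos': array([ 0.19158155, -0.54186623,  0.40397499]), 'orientation': array([-8.04613605e-04,  9.85596767e-01,  1.69110496e-01, -7.44283159e-05]), 'contact_force': array([-0.39956068, -0.68168922, -0.37347713]), 'ft_torque': array([0.00885115, 0.01113629, 0.04003446]), 'grip_width': 0.9975000507919629}
```

View pics/top0.png

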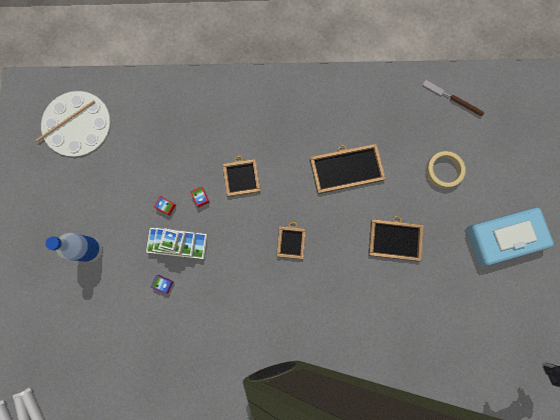

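View pics/scene0.png

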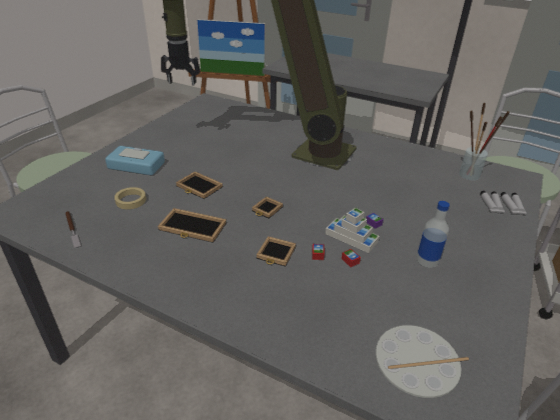

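View pics/wrist0.png

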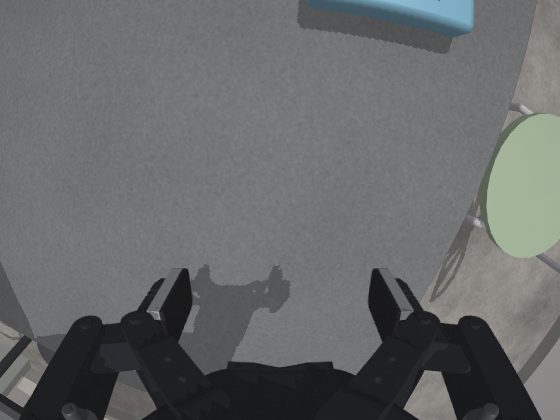

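Run:
```python
from h import *
a=cv2.imread('pics/top0.png')
c1=cv2.resize(a[180:300,130:225],None,fx=5,fy=5,interpolation=2)
b=cv2.imread('pics/scene0.png')
c2=cv2.resize(b[195:275,300:400],None,fx=4,fy=4,interpolation=2)
out=np.zeros((600,800,3),np.uint8);out[:600,:475]=c1;out[:320,480:800]=c2[:,:320]
cv2.imwrite('pics/crop0.png',out)
c=optics.get_calibration('top');R,t=c['R'],c['t']
for n,u,v,z in [('stack',177,243,.1),('bottle',85,247,.0),('tape',446,170,.024),('fs',241,178,.016),('fw',347,169,.016),('fsm',291,243,.016),('fm',396,240,.016)]:
    d=R.T@np.array([(u-c['cx'])/c['fx'],(v-c['cy'])/c['fy'],1]);o=-R.T@t
    print(n,(o+d*(z-o[2])/d[2]).round(3))
```

```text
stack [0.452 0.272 0.1  ]
bottle [0.455 0.537 0.   ]
tape [ 0.641 -0.431  0.024]
fs [0.631 0.121 0.016]
fw [ 0.651 -0.166  0.016]
fsm [ 0.453 -0.009  0.016]
fm [ 0.456 -0.286  0.016]
```

View pics/crop0.png

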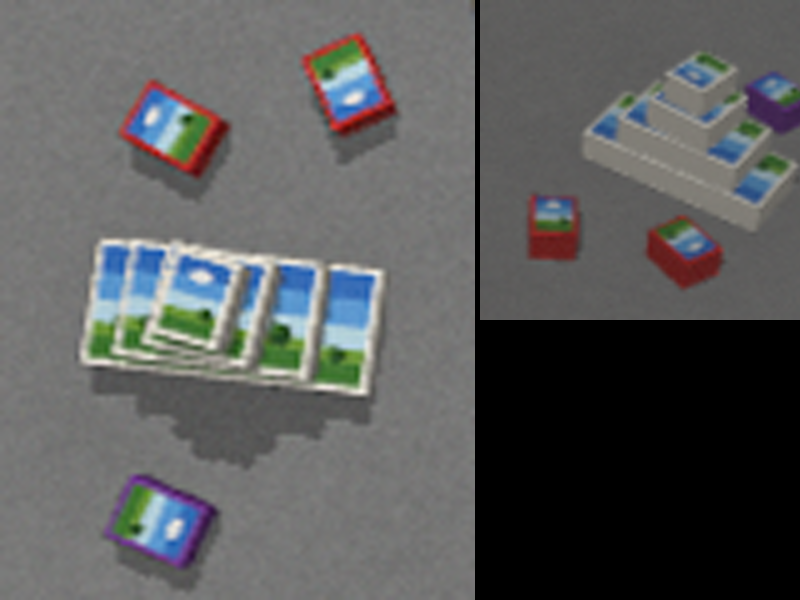

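```bash
python3 -m jog '[[[0.947,-0.355,0],[0,0,-0.717],1],[[0.947,-0.355,0],[0,0,-0.717],1],[[0.947,-0.355,0],[0,0,-0.717],1],[[0.947,-0.355,0],[0,0,-0.717],1],[[0.947,-0.355,0],[0,0,-0.717],1]]'
cat >> h.py <<'E'
from scipy.spatial.transform import Rotation as Ro
def pose(o=None):
    o=o or ctrl.get_obs(); q=o['orientation']; return Ro.from_quat([q[1],q[2],q[3],q[0]]).as_matrix(),np.array(o['ee_pos'])
def yaw(R): return np.degrees(np.arctan2(R[1,0],R[0,0]))
def goto(p,ydeg):
    "numbers to type: shift/0.4, turn/(pi/2) to reach TCP p with tool x at yaw, tool down"
    R,e=pose(); y=np.radians(ydeg)
    Rt=np.array([[np.cos(y),np.sin(y),0],[np.sin(y),-np.cos(y),0],[0,0,-1]])
    s=R.T@(np.array(p)-e)/.4; r=Ro.from_matrix(R.T@Rt).as_rotvec()/(np.pi/2)
    print('e',e.round(4),'yaw',yaw(R).round(2),'shift',s.round(3),'turn',r.round(3),'dist',np.linalg.norm(s*.4).round(3))
E
python3 -c "
from h import *
goto((.5,-.28,.404),84)"
```

```text
time: 0.65
ee_pos: [0.3842, -0.3799, 0.4045]
orientation: [-0.0, 0.854, 0.521, -0.0]
contact_force: [0.2, -0.5, -0.4]
grip_width: 0.999
e [ 0.3842 -0.3799  0.4045] yaw 62.76 shift [0.355 0.143 0.001] turn [-0.    -0.    -0.236] dist 0.153
```

```bash
python3 -m jog '[[[0.355,0.143,0],[0,0,-0.236],1],[[0.355,0.143,0],[0,0,-0.236],1],[[0.355,0.143,0],[0,0,-0.236],1],[[0.355,0.143,0],[0,0,-0.236],1],[[0.355,0.143,0],[0,0,-0.236],1]]'
cat >> h.py <<'E'
import json
def shot(tag):
    R,e=pose(); im=save('wrist',tag+'.png'); json.dump([R.tolist(),e.tolist()],open('pics/'+tag+'.json','w')); return im
E
python3 -c "
from h import *
shot('A')
goto((.5,-.02,.404),84)"
```

```text
time: 1.15
ee_pos: [0.5003, -0.2808, 0.4042]
orientation: [-0.0, 0.744, 0.668, -0.0]
contact_force: [-0.1, -0.6, -0.4]
grip_width: 0.996
e [ 0.4994 -0.2817  0.4043] yaw 83.73 shift [ 0.65  -0.07   0.001] turn [-0.001  0.    -0.003] dist 0.262
```

View pics/A.png

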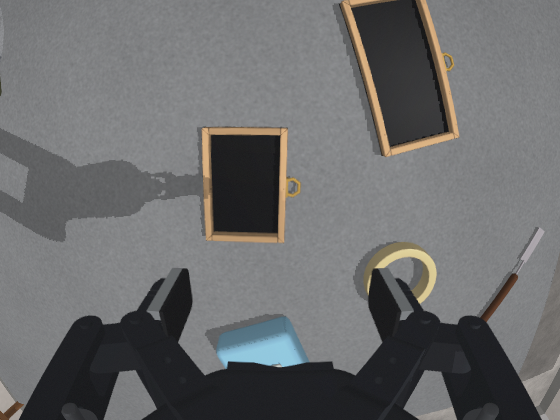

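```bash
python3 -m jog '[[[0.36,-0.035,0],[0,0,0],1],[[0.36,-0.035,0],[0,0,0],1],[[0.36,-0.035,0],[0,0,0],1],[[0.36,-0.035,0],[0,0,0],1]]'
python3 -c "
from h import *
shot('B')
goto((.5,.08,.404),84)"
```

```text
time: 1.6
ee_pos: [0.4995, -0.1344, 0.4046]
orientation: [-0.002, 0.745, 0.668, 0.0]
contact_force: [-1.1, -0.9, -0.1]
grip_width: 1.007
e [ 0.5001 -0.1365  0.4048] yaw 83.74 shift [ 0.538 -0.059  0.002] turn [-0.001  0.    -0.003] dist 0.217
```

View pics/B.png

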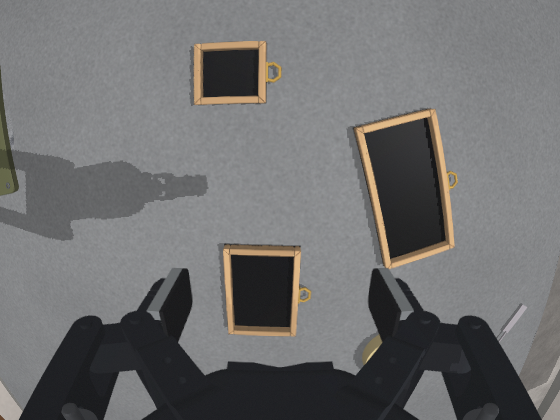

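```bash
python3 -m jog '[[[0.53,-0.058,0],[0,0,0],1],[[0.53,-0.058,0],[0,0,0],1],[[0.53,-0.058,0],[0,0,0],1],[[0.53,-0.058,0],[0,0,0],1],[[0.53,-0.058,0],[0,0,0],1]]'
python3 -c "
from h import *
shot('C')
goto((.46,.19,.404),84)"
```

```text
time: 2.15
ee_pos: [0.5018, 0.0774, 0.4049]
orientation: [-0.0, 0.745, 0.667, 0.001]
contact_force: [0.7, -0.5, -0.0]
grip_width: 0.997
e [0.5019 0.0775 0.4048] yaw 83.73 shift [ 0.268 -0.135  0.002] turn [ 0.    -0.001 -0.003] dist 0.12
```

View pics/C.png

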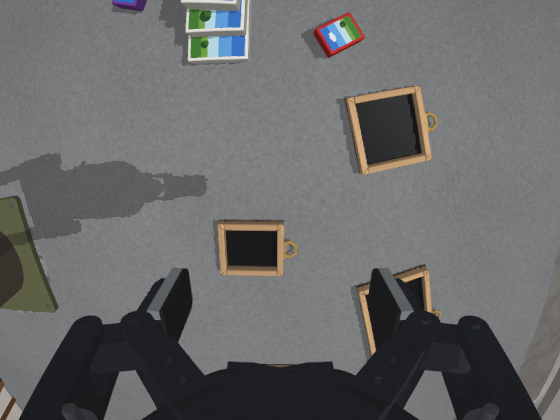

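```bash
python3 -m jog '[[[0.27,-0.13,0],[0,0,0],1],[[0.27,-0.13,0],[0,0,0],1],[[0.27,-0.13,0],[0,0,0],1],[[0.27,-0.13,0],[0,0,0],1]]'
python3 -c "
from h import *
shot('D')
goto((.46,.26,.404),84)"
```

```text
time: 2.6
ee_pos: [0.462, 0.1887, 0.4047]
orientation: [0.0, 0.745, 0.667, -0.0]
contact_force: [0.4, -0.2, -0.6]
grip_width: 1.001
e [0.4624 0.1877 0.4047] yaw 83.67 shift [ 0.179 -0.026  0.001] turn [ 0.     0.001 -0.004] dist 0.072
```

View pics/D.png

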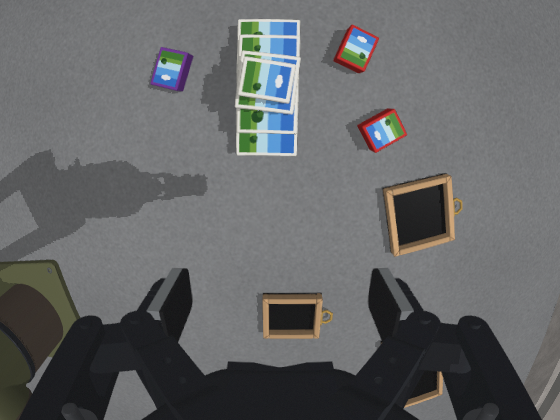

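```bash
python3 -m jog '[[[0.18,-0.026,0],[0,0,0],1],[[0.18,-0.026,0],[0,0,0],1],[[0.18,-0.026,0],[0,0,0],1]]'
python3 -c "
from h import *
shot('E')
a=cv2.imread('pics/E.png');b=cv2.imread('pics/D.png')
o=np.hstack([cv2.resize(a[80:250,200:330],None,fx=3,fy=3,interpolation=2),cv2.resize(b[0:170,200:330],None,fx=3,fy=3,interpolation=2)])
cv2.imwrite('pics/cropED.png',o)
"
```

```text
time: 2.95
ee_pos: [0.4612, 0.2616, 0.4047]
orientation: [0.0, 0.745, 0.667, 0.001]
contact_force: [0.1, -0.4, 0.6]
grip_width: 1.0
```

View pics/cropED.png

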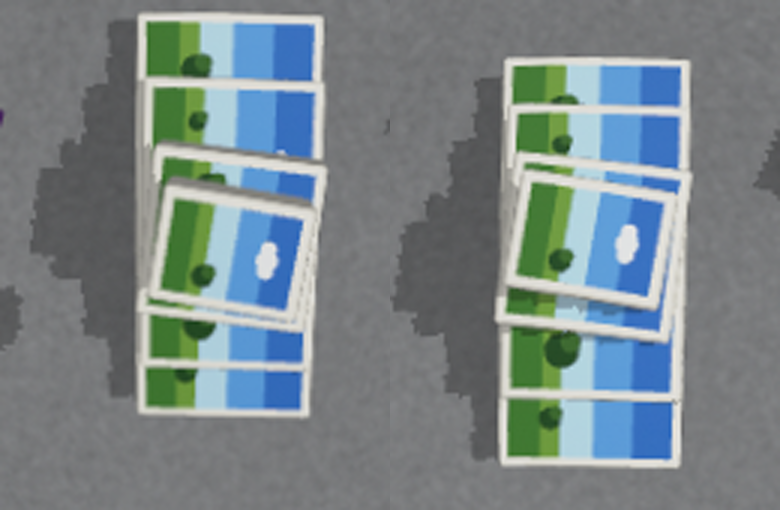

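View pics/E.png

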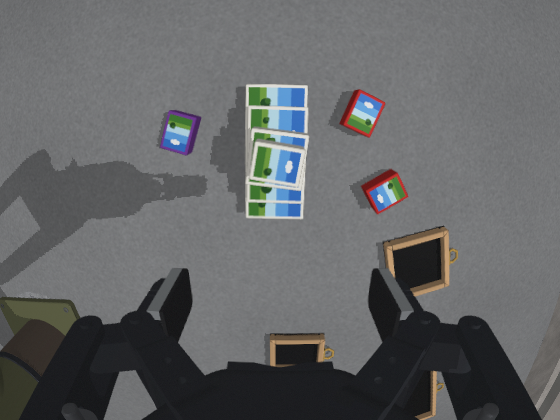

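```bash
cat >> h.py <<'E'
def rays(tag,uv):
    R,e=[np.array(x) for x in json.load(open('pics/'+tag+'.json'))]
    c=optics.get_calibration('wrist'); T=c['tool_from_camera']
    uv=np.atleast_2d(np.array(uv,float)); d=(uv-[c['cx'],c['cy']])/[c['fx'],c['fy']]
    th=np.linalg.norm(d,axis=1); s=np.where(th>1e-9,np.sin(th)/np.maximum(th,1e-9),1)
    dc=np.c_[d*s[:,None],np.cos(th)]
    return R@T[:3,3]+e,(R@T[:3,:3]@dc.T).T
def onz(tag,uv,z):
    o,d=rays(tag,uv); return (o+d*((z-o[2])/d[:,2])[:,None])[:,:2],o[:2]
def wood(tag,seed):
    im=cv2.imread('pics/'+tag+'.png'); h=cv2.cvtColor(im,cv2.COLOR_BGR2HSV)
    m=cv2.inRange(h,(8,70,90),(22,200,255))
    m=cv2.morphologyEx(m,cv2.MORPH_CLOSE,np.ones((3,3)))
    m=cv2.morphologyEx(m,cv2.MORPH_OPEN,np.ones((3,3)))
    cs,_=cv2.findContours(m,cv2.RETR_EXTERNAL,cv2.CHAIN_APPROX_NONE)
    for c in cs:
        if cv2.pointPolygonTest(c,seed,False)>=0: return c[:,0,:]
def frame(tag,seed,W,H,z):
    p,o=onz(tag,wood(tag,seed),z)
    (c,s,a)=cv2.minAreaRect((p*1000).astype(np.float32)); a=np.radians(a)
    while a>np.pi/4:a-=np.pi/2
    while a<-np.pi/4:a+=np.pi/2
    ax=np.array([np.cos(a),np.sin(a)]);ay=np.array([-ax[1],ax[0]]); res=[]; ext=[]
    for v,L in((ax,H),(ay,W)):
        q=p@v; lo,hi=np.percentile(q,.5),np.percentile(q,99.5)
        far_hi= o@v<(lo+hi)/2; res.append(hi-L/2 if far_hi else lo+L/2); ext.append(hi-lo)
    return res[0]*ax+res[1]*ay,np.degrees(a),ext
E
python3 - <<'E'
from h import *
F={'wide':(.186,.102,[('B',(405,190))]),'medium':(.136,.096,[('A',(245,185)),('B',(262,290))]),'square':(.09,.09,[('C',(390,130)),('D',(420,215))]),'small':(.07,.08,[('B',(230,73)),('C',(251,248)),('D',(292,317))])}
for n,(W,H,v) in F.items():
  for t,s in v:
    for z in (.006,.016,.026):
        c,a,e=frame(t,s,W,H,z); print(n,t,z,c.round(4),round(a,2),np.round(e,4))
E
```

```text
wide B 0.006 [ 0.6753 -0.1697] 10.43 [0.12   0.1918]
wide B 0.016 [ 0.669  -0.1644] 10.43 [0.1168 0.1866]
wide B 0.026 [ 0.6626 -0.159 ] 10.43 [0.1135 0.1813]
medium A 0.006 [ 0.4566 -0.2904] -7.65 [0.1147 0.1393]
medium A 0.016 [ 0.4596 -0.2863] -7.65 [0.1116 0.1355]
medium A 0.026 [ 0.4626 -0.2822] -7.65 [0.1085 0.1317]
medium B 0.006 [ 0.4563 -0.294 ] -7.82 [0.1145 0.1454]
medium B 0.016 [ 0.4593 -0.2858] -7.82 [0.1114 0.1414]
medium B 0.026 [ 0.4622 -0.2777] -7.82 [0.1083 0.1375]
square C 0.006 [0.6548 0.1216] 7.44 [0.1085 0.092 ]
square C 0.016 [0.6495 0.1236] 7.44 [0.1056 0.0895]
square C 0.026 [0.6443 0.1257] 7.44 [0.1026 0.087 ]
square D 0.006 [0.6488 0.1179] 7.33 [0.1024 0.0956]
square D 0.016 [0.6426 0.1231] 7.33 [0.0996 0.093 ]
square D 0.026 [0.6364 0.1282] 7.33 [0.0968 0.0904]
small B 0.006 [ 0.4564 -0.0074] -6.64 [0.0985 0.0713]
small B 0.016 [ 0.4588 -0.0098] -6.64 [0.0958 0.0693]
small B 0.026 [ 0.4612 -0.0121] -6.64 [0.0931 0.0674]
small C 0.006 [ 0.4555 -0.0133] -7.27 [0.0979 0.0757]
small C 0.016 [ 0.4582 -0.0078] -7.27 [0.0952 0.0736]
small C 0.026 [ 0.4609 -0.0024] -7.27 [0.0925 0.0716]
small D 0.006 [ 0.4662 -0.0173] -6.89 [0.0895 0.0788]
small D 0.016 [ 0.4654 -0.0085] -6.89 [0.0871 0.0766]
small D 0.026 [4.646e-01 4.000e-04] -6.89 [0.0847 0.0745]
```

```bash
cat >> h.py <<'E'
_wood=wood
def wood(tag,seed):
    c=_wood(tag,seed); m=np.zeros((420,560),np.uint8); cv2.drawContours(m,[c],-1,255,-1)
    m=cv2.morphologyEx(m,cv2.MORPH_OPEN,np.ones((25,25)))
    cs,_=cv2.findContours(m,cv2.RETR_EXTERNAL,cv2.CHAIN_APPROX_NONE); return max(cs,key=cv2.contourArea)[:,0,:]
E
cat > fr.py <<'E'
from h import *
F={'wide':(.186,.102,[('B',(405,190))]),'medium':(.136,.096,[('A',(245,185)),('B',(262,290))]),'square':(.09,.09,[('C',(390,130)),('D',(420,215))]),'small':(.07,.08,[('B',(230,73)),('C',(251,248)),('D',(292,317))])}
for n,(W,H,v) in F.items():
  g={}
  for t,s in v:
    for z in (.006,.016,.026):
        c,a,e=frame(t,s,W,H,z); g[t,z]=c
        if z==.016: print(n,t,z,c.round(4),round(a,2),np.round(e,4))
  if len(v)>1:
    a,b=v[0][0],v[1][0]; A=(g[a,.026]-g[a,.006]-g[b,.026]+g[b,.006])/.02; d=g[b,.016]-g[a,.016]
    print('   height of rim from two views',(.016+A@d/(A@A)).round(4))
E
python3 fr.py
```

```text
wide B 0.016 [ 0.6582 -0.1662] 10.28 [0.1057 0.1863]
medium A 0.016 [ 0.4596 -0.2861] -7.65 [0.0952 0.1354]
medium B 0.016 [ 0.4593 -0.2858] -7.62 [0.0961 0.1408]
   height of rim from two views 0.0153
square C 0.016 [0.6386 0.1223] 7.19 [0.0944 0.0893]
square D 0.016 [0.6356 0.1221] 5.6 [0.0926 0.0928]
   height of rim from two views 0.0138
small B 0.016 [ 0.4588 -0.0098] -6.64 [0.0787 0.0693]
small C 0.016 [ 0.4582 -0.0077] -6.19 [0.0793 0.0729]
small D 0.016 [ 0.4588 -0.0077] -6.89 [0.0805 0.0753]
   height of rim from two views 0.0134
```

```bash
cat >> h.py <<'E'
def paint(tag,seed,z,smin=45):
    im=cv2.imread('pics/'+tag+'.png'); h=cv2.cvtColor(im,cv2.COLOR_BGR2HSV)
    m=(h[:,:,1]>smin).astype(np.uint8)*255
    cs,_=cv2.findContours(m,cv2.RETR_EXTERNAL,cv2.CHAIN_APPROX_NONE)
    for c in cs:
        if cv2.pointPolygonTest(c,seed,False)>=0:
            p,o=onz(tag,c[:,0,:],z); r=cv2.minAreaRect((p*1000).astype(np.float32))
            return np.array(r[0])/1000,np.round(r[1],1),round(r[2],2)
def two(ta,sa,tb,sb,zs):
    g={}
    for z in (zs-.01,zs,zs+.01):
        for t,s in((ta,sa),(tb,sb)): g[t,z]=paint(t,s,z)[0]
    A=(g[ta,zs+.01]-g[ta,zs-.01]-g[tb,zs+.01]+g[tb,zs-.01])/.02; d=g[tb,zs]-g[ta,zs]
    for t,s in((ta,sa),(tb,sb)): print(t,paint(t,s,zs))
    print('height',zs+A@d/(A@A))
E
python3 -c "
from h import *
two('E',(270,165),'D',(258,80),.1)"
```

```text
E (array([0.46343094, 0.29227237]), array([27.5, 36.8]), 73.75)
D (array([0.46361029, 0.29221411]), array([27., 37.]), 73.62)
height 0.09977700964326448
```

Run:
```python
from h import *
c=optics.get_calibration('wrist');T=c['tool_from_camera']
for u,v in [(188,268),(178,268),(190,313),(372,268),(370,315),(384,268)]:
    d=(np.array([u,v])-[c['cx'],c['cy']])/c['fx'];th=np.linalg.norm(d)
    r=T[:3,:3]@np.r_[d/th*np.sin(th),np.cos(th)];o=T[:3,3]
    k=(np.sign(u-280)*.0425-o[1])/r[1];print(u,v,(o+k*r).round(4))
a=cv2.imread('pics/E.png');cv2.imwrite('pics/fing.png',cv2.resize(a[240:350,120:280],None,fx=5,fy=5,interpolation=2))
```

```text
188 268 [ 0.008  -0.0425  0.1636]
178 268 [ 0.0154 -0.0425  0.1497]
190 313 [-0.0132 -0.0425  0.1563]
372 268 [0.0117 0.0425 0.1566]
370 315 [-0.0093  0.0425  0.1492]
384 268 [0.02   0.0425 0.1413]
```

View pics/fing.png

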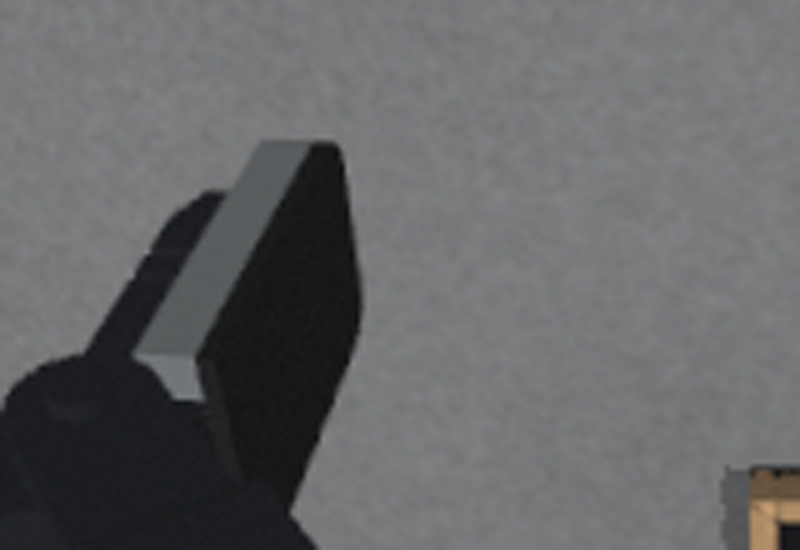

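```bash
python3 -c "
from h import *
goto((.4635,.2922,.30),73.7)
goto((.4635,.2922,.259),73.7)"
```

```text
e [0.4609 0.2604 0.4045] yaw 83.64 shift [ 0.08  -0.002  0.261] turn [0.001 0.001 0.11 ] dist 0.109
e [0.4609 0.2604 0.4045] yaw 83.64 shift [ 0.08  -0.002  0.364] turn [0.001 0.001 0.11 ] dist 0.149
```

```bash
python3 -m jog '[[[0.08,-0.002,0.15],[0,0,0.11],0.8],[[0.08,-0.002,0.26],[0,0,0.11],0.8],[[0.08,-0.002,0.3],[0,0,0.11],0.8],[[0.08,-0.002,0.34],[0,0,0.11],0.8],[[0.08,-0.002,0.364],[0,0,0.11],0.8]]' 30
python3 -c "
from h import *
shot('G1')
goto((.4635,.2922,.259),73.7)"
```

```text
time: 3.5
ee_pos: [0.4626, 0.291, 0.2573]
orientation: [0.0, 0.8, 0.599, -0.002]
contact_force: [-0.3, -0.3, 0.1]
grip_width: 0.797
e [0.4624 0.2912 0.2567] yaw 73.66 shift [ 0.003  0.002 -0.006] turn [-0.002  0.002 -0.   ] dist 0.003
```

View pics/G1.png

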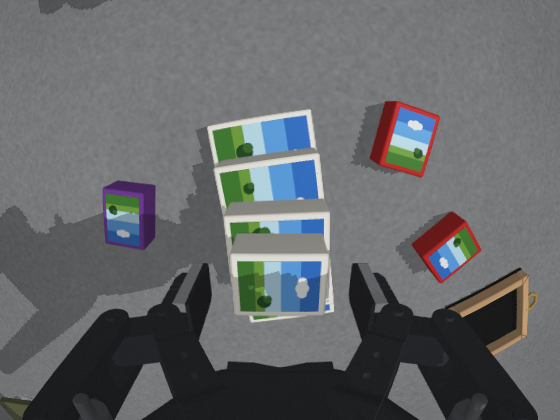

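```bash
python3 -m jog '[[[0.003,0,-0.005],[0,0,0],0.3],[[0.003,0,-0.005],[0,0,0],0.3],[[0.003,0,-0.005],[0,0,0],0.3],[[0.003,0,-0.005],[0,0,0],0.3]]' 30
python3 -c "
from h import *
shot('G2');print(ctrl.get_obs()['grip_width'])"
```

```text
time: 3.95
ee_pos: [0.4633, 0.2949, 0.2626]
orientation: [0.001, 0.8, 0.6, 0.002]
contact_force: [1.4, -1.4, 5.3]
grip_width: 0.5
0.5004971294804925
```

View pics/G2.png

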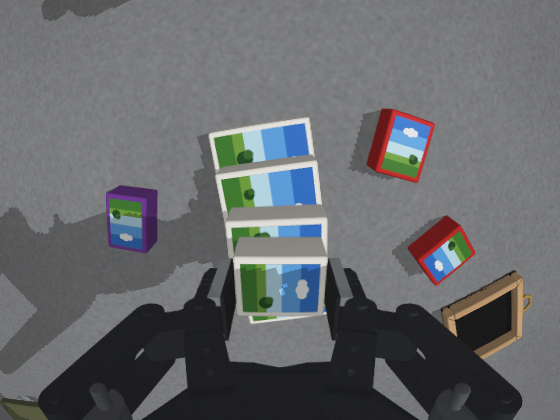

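```bash
python3 -m jog '[[[0,0,-0.02],[0,0,0],0.3],[[0,0,-0.06],[0,0,0],0.3],[[0,0,-0.12],[0,0,0],0.3]]' 60
cat >> h.py <<'E'
def held(tag,seed,z,n=1):
    R,e=[np.array(x) for x in json.load(open('pics/'+tag+'.json'))]
    c,s,a=paint(tag,seed,z); a2=a
    off=R.T@np.r_[c-e[:2],0]; yc=[a+k*90 for k in range(-4,5)]
    rel=min((y-(yaw(R)-90) for y in yc),key=lambda v:abs((v+180)%360-180))
    print(tag,'centre',c.round(4),'size',s,'tool-frame offset',off[:2].round(4),'yaw vs tool y',round(rel,2))
    return off,rel
E
python3 -c "
from h import *
held('G1',(280,285),.1);held('G2',(280,285),.1)
shot('G3');print(ctrl.get_obs()['grip_width'],ctrl.get_obs()['contact_force'])
goto((.459,-.0085,.29),83.4)"
```

```text
time: 4.3
ee_pos: [0.4616, 0.2946, 0.3086]
orientation: [-0.0, 0.8, 0.6, -0.002]
contact_force: [-0.2, 0.3, -0.3]
grip_width: 0.495
G1 centre [0.4633 0.2926] size [27.2 37.1] tool-frame offset [0.0017 0.0002] yaw vs tool y 359.93
G2 centre [0.4641 0.2928] size [27.2 37.1] tool-frame offset [-0.0018  0.0014] yaw vs tool y -0.34
0.4969372189787583 [0.18436049 0.06697953 2.64464878]
e [0.4631 0.2954 0.3132] yaw 73.8 shift [-0.733  0.202  0.056] turn [ 0.002 -0.002 -0.107] dist 0.305
```

View pics/G3.png

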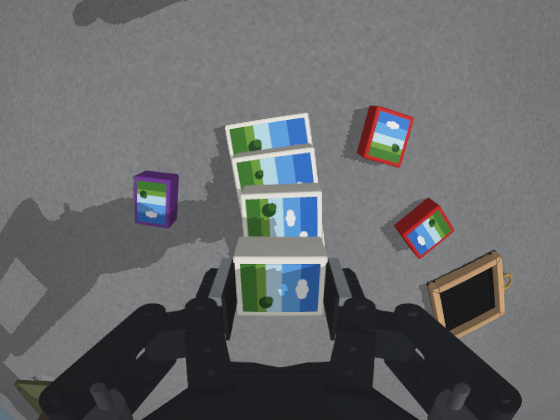

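```bash
python3 -m jog '[[[-0.728,0.2,0.05],[0,0,-0.107],0.3],[[-0.728,0.2,0.05],[0,0,-0.107],0.3],[[-0.728,0.2,0.05],[0,0,-0.107],0.3],[[-0.728,0.2,0.05],[0,0,-0.107],0.3],[[-0.728,0.2,0.05],[0,0,-0.107],0.3]]'
python3 -c "
from h import *
goto((.4576,-.0064,.22),83.5)"
```

```text
time: 4.85
ee_pos: [0.4583, 0.0468, 0.2928]
orientation: [0.0, 0.746, 0.666, 0.0]
contact_force: [1.5, -0.6, 0.5]
grip_width: 0.491
e [0.4583 0.0468 0.2928] yaw 83.47 shift [-0.132  0.013  0.182] turn [ 0. -0. -0.] dist 0.09
```

```bash
python3 -m jog '[[[-0.132,0.013,0.05],[0,0,0],0.3],[[-0.132,0.013,0.12],[0,0,0],0.3],[[-0.132,0.013,0.18],[0,0,0],0.3],[[-0.132,0.013,0.18],[0,0,0],0.3]]'
python3 -c "
from h import *
shot('P1')
held('P1',(280,285),.22-.159)
goto((.4576,-.0064,.192),83.5)"
```

```text
time: 5.25
ee_pos: [0.4564, -0.0053, 0.2185]
orientation: [-0.002, 0.747, 0.665, -0.002]
contact_force: [-0.8, -0.2, -0.2]
grip_width: 0.495
P1 centre [ 0.4565 -0.0041] size [25.7 35.6] tool-frame offset [0.0012 0.    ] yaw vs tool y 0.14
e [ 0.4571 -0.0049  0.2198] yaw 83.38 shift [-0.004  0.002  0.07 ] turn [-0.003 -0.    -0.001] dist 0.028
```

View pics/P1.png

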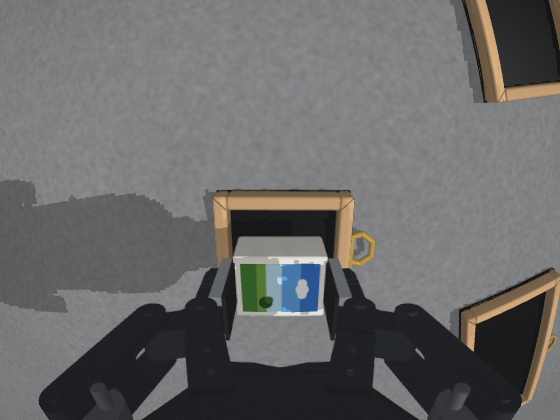

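```bash
python3 -c "
from h import *
held('P1',(280,285),.0536);held('G3',(280,285),.151);held('G3',(280,285),.147)
p,_=onz('P1',[(214,192),(352,191),(230,210),(337,209)],.016);print(p.round(4),(p[0]+p[1])/2,(p[2]+p[3])/2)
d=p[0]-p[1];print(np.degrees(np.arctan2(d[1],d[0]))-180,np.linalg.norm(d))
y=(p[0]+p[1])/2;print('centre',y+.035*np.array([np.sin(np.radians(-6.6)),-np.cos(np.radians(6.6))]))
"
```

```text
P1 centre [ 0.4559 -0.0087] size [27.3 37.7] tool-frame offset [-0.0035 -0.    ] yaw vs tool y 0.14
G3 centre [0.4623 0.2951] size [25.8 35.6] tool-frame offset [0.0007 0.0005] yaw vs tool y -0.02
G3 centre [0.4616 0.2927] size [26.6 36.8] tool-frame offset [-0.0018  0.0005] yaw vs tool y -0.02
[[0.424  0.0332]
 [0.4999 0.0249]
 [0.4313 0.0217]
 [0.4908 0.0154]] [0.46196888 0.02904109] [0.46104295 0.01858515]
-6.18424230864585 0.07636256073255253
centre [ 0.45794608 -0.00572696]
```

```bash
python3 -m jog '[[[0.004,0.006,0.03],[0,0,0],0.3],[[0.004,0.006,0.055],[0,0,0],0.3],[[0.004,0.006,0.06],[0,0,0],0.3]]'
python3 -m jog '[[[0,0,0.006],[0,0,0],0.3],[[0,0,0.006],[0,0,0],0.3]]'
python3 -c "
from h import *
shot('P2');o=ctrl.get_obs();print(o['contact_force'],o['ee_pos'])
"
```

```text
time: 5.6
ee_pos: [0.4606, -0.0029, 0.1963]
orientation: [-0.0, 0.746, 0.666, -0.0]
contact_force: [-1.0, 0.2, 0.1]
grip_width: 0.493
time: 5.8
ee_pos: [0.4606, -0.0032, 0.1943]
orientation: [-0.0, 0.746, 0.666, -0.0]
contact_force: [-0.6, -0.2, -0.5]
grip_width: 0.495
[-0.15338572  0.62816329 -1.00956925] [ 0.4606078  -0.00331137  0.19447472]
```

View pics/P2.png

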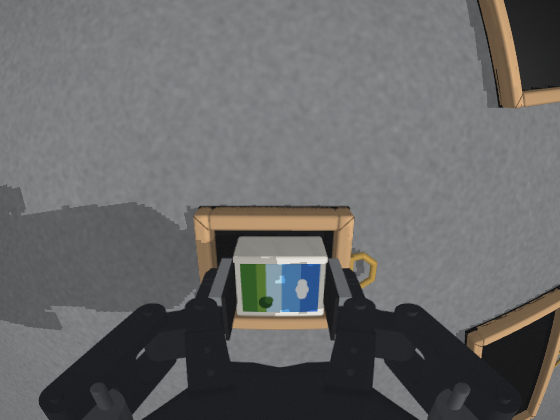

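```bash
cat >> h.py <<'E'
def seg(tag,a,b,z):
    p,_=onz(tag,[a,b],z);d=p[1]-p[0];m=p.mean(0);print(tag,'mid',m.round(4),'len',round(np.linalg.norm(d)*1000,1),'ang',np.degrees(np.arctan2(d[1],d[0])).round(2));return m
E
python3 -c "
from h import *
m=seg('P2',(195,208),(353,207),.016)
seg('P2',(216,230),(336,228),.016)
seg('P2',(232,327),(330,326),.016)
held('P2',(280,285),.029);held('P2',(280,285),.031)
a=cv2.imread('pics/P2.png');cv2.imwrite('pics/P2c.png',cv2.resize(a[190:340,180:390],None,fx=3.8,fy=3.8,interpolation=2))
"
```

```text
P2 mid [0.4625 0.0301] len 76.6 ang -6.23
P2 mid [0.4622 0.0189] len 59.1 ang -5.55
P2 mid [ 0.4578 -0.0417] len 56.3 ang -5.94
P2 centre [ 0.4611 -0.0071] size [27.3 37.8] tool-frame offset [-0.0037  0.001 ] yaw vs tool y -0.11
P2 centre [ 0.4612 -0.0058] size [26.9 37.2] tool-frame offset [-0.0025  0.001 ] yaw vs tool y -0.11
```

View pics/P2c.png

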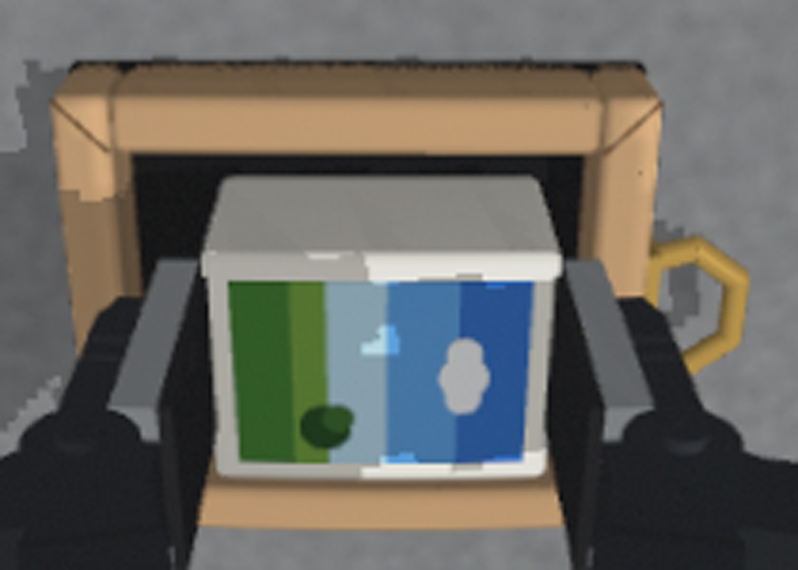

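```bash
python3 -c "
from h import *
m=seg('P2',(194.5,217),(354,217),.016)
seg('P2',(215.5,230.8),(333.4,230.8),.016)
n=seg('P2',(234,328.6),(328,328.6),.016)
R,e=json.load(open('pics/P2.json'));R=np.array(R)
print(((m-np.array(e)[:2])@R[:2,:2]),((n-np.array(e)[:2])@R[:2,:2]))
for z in(.029,.031):
  m=seg('P2',(180+203/3.8,190+265/3.8),(180+561/3.8,190+265/3.8),z)
  n=seg('P2',(180+218/3.8,190+478/3.8),(180+547/3.8,190+478/3.8),z)
"
```

```text
P2 mid [0.462  0.0252] len 78.2 ang -6.59
P2 mid [0.4613 0.018 ] len 58.1 ang -6.57
P2 mid [ 0.4577 -0.0432] len 54.2 ang -6.71
[ 0.02839188 -0.00176787] [-0.04007292  0.00172653]
P2 mid [0.4633 0.0085] len 43.8 ang -6.64
P2 mid [ 0.4596 -0.0239] len 44.2 ang -6.68
P2 mid [0.4634 0.0095] len 43.1 ang -6.64
P2 mid [ 0.4598 -0.0224] len 43.6 ang -6.68
```

```bash
python3 -m jog '[[[-0.003,-0.006,0],[0,0,0],0.3],[[-0.003,-0.006,0.004],[0,0,0],0.3],[[-0.003,-0.006,0.004],[0,0,0],0.3]]'
python3 -c "
from h import *
o=ctrl.get_obs();print(o['contact_force'],o['ee_pos'])
"
```

```text
time: 6.15
ee_pos: [0.4579, -0.0045, 0.1928]
orientation: [-0.0, 0.747, 0.665, -0.0]
contact_force: [0.3, -0.3, -0.4]
grip_width: 0.496
[ 0.32405973 -0.32746881 -0.44276924] [ 0.4578516  -0.00447519  0.19281284]
```

Still no contact; lower in small steps.

```bash
python3 -m jog '[[[0,0,0.004],[0,0,0],0.3],[[0,0,0.004],[0,0,0],0.3]]'
python3 -m jog '[[[0,0,0.004],[0,0,0],0.3],[[0,0,0.004],[0,0,0],0.3]]'
python3 -c "
from h import *
shot('P3')
held('P3',(280,285),.029)
a=cv2.imread('pics/P3.png');cv2.imwrite('pics/P3c.png',cv2.resize(a[190:340,180:390],None,fx=3.8,fy=3.8,interpolation=2))
"
```

```text
time: 6.35
ee_pos: [0.4581, -0.0045, 0.1918]
orientation: [0.0, 0.747, 0.665, 0.0]
contact_force: [-1.9, -0.9, 7.1]
grip_width: 0.494
time: 6.55
ee_pos: [0.458, -0.0045, 0.1917]
orientation: [0.001, 0.747, 0.665, 0.0]
contact_force: [-4.2, -0.9, 25.3]
grip_width: 0.495
P3 centre [ 0.4589 -0.0067] size [26.8 37.1] tool-frame offset [-0.0021  0.0012] yaw vs tool y -0.13
```

View pics/P3c.png

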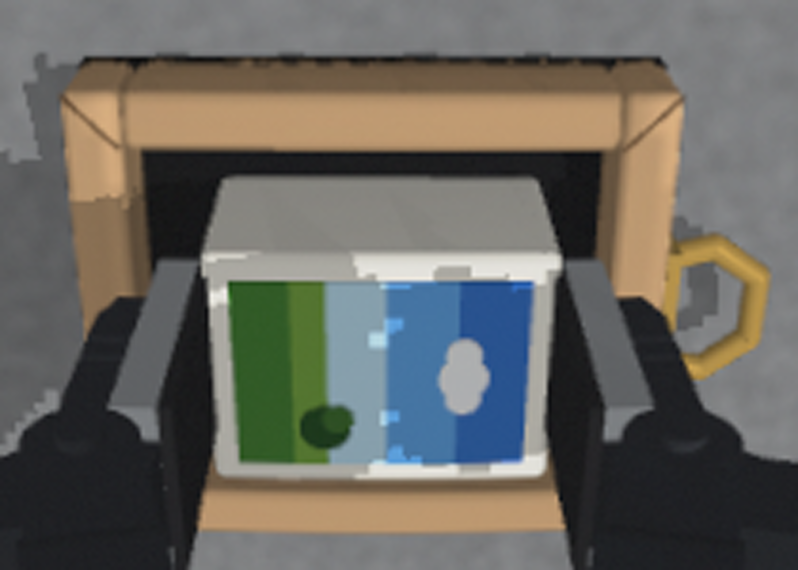

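```bash
python3 -m jog '[[[0,0,-0.003],[0,0,0],0.5],[[0,0,-0.003],[0,0,0],0.7],[[0,0,-0.003],[0,0,0],0.8],[[0,0,-0.1],[0,0,0],0.8],[[0,0,-0.22],[0,0,0],0.8]]'
python3 -c "
from h import *
goto((.459,.1,.40),84)
"
```

```text
time: 7.1
ee_pos: [0.4571, -0.0043, 0.2762]
orientation: [-0.003, 0.747, 0.665, -0.002]
contact_force: [1.1, -1.3, 0.2]
grip_width: 0.801
e [ 0.4571 -0.0043  0.2762] yaw 83.4 shift [ 0.26  -0.027 -0.309] turn [-0.005  0.    -0.007] dist 0.162
```

```bash
python3 -m jog '[[[0.62,-0.065,-0.2],[0,0,0],0.9],[[0.62,-0.065,-0.2],[0,0,0],0.9]]'
python3 -c "
from h import *
shot('H')
goto((.462,.25,.36),83.4)
"
```

```text
time: 7.3
ee_pos: [0.4598, 0.0907, 0.3096]
orientation: [0.001, 0.748, 0.664, 0.001]
contact_force: [1.3, 0.5, -1.1]
grip_width: 0.898
e [0.4602 0.0974 0.3115] yaw 83.4 shift [ 0.38  -0.039 -0.119] turn [ 0.003 -0.005 -0.   ] dist 0.16
```

View pics/H.png

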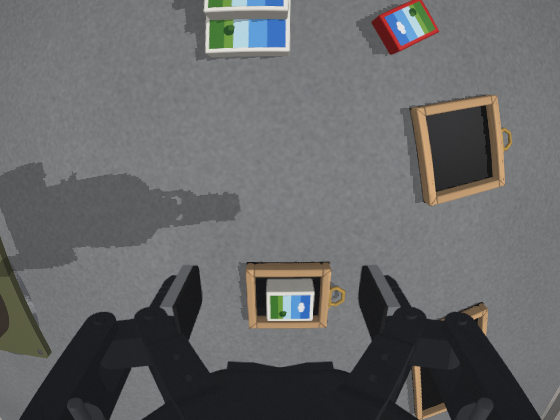

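```bash
python3 -m jog '[[[0.38,-0.039,-0.12],[0,0,0],0.9],[[0.38,-0.039,-0.12],[0,0,0],0.9],[[0.38,-0.039,-0.12],[0,0,0],0.9],[[0.38,-0.039,-0.12],[0,0,0],0.9],[[0.38,-0.039,-0.12],[0,0,0],0.9]]'
python3 -c "
from h import *
shot('I');print(pose()[1])
"
```

```text
time: 7.85
ee_pos: [0.461, 0.2451, 0.356]
orientation: [0.0, 0.745, 0.667, 0.0]
contact_force: [-0.4, -0.3, 0.3]
grip_width: 0.896
[0.4606436  0.24364612 0.35534713]
```

View pics/I.png

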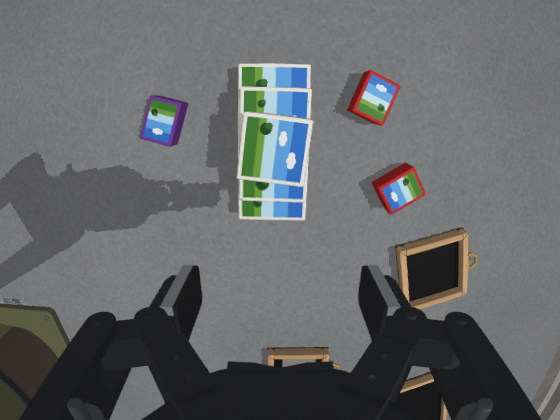

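```bash
python3 -c "
from h import *
print(paint('I',(275,150),.075))
print(paint('I',(275,150),.078))
"
```

```text
(array([0.46297391, 0.29210989]), array([47.3, 47.1]), 75.92)
(array([0.46307022, 0.29251245]), array([46.7, 46.6]), 75.92)
```

```bash
python3 -c "
from h import *
goto((.463,.292,.27),75.9)
goto((.463,.292,.234),75.9)
"
```

```text
e [0.4606 0.2436 0.3553] yaw 83.53 shift [ 0.121 -0.008  0.213] turn [-0.001  0.001  0.085] dist 0.098
e [0.4606 0.2436 0.3553] yaw 83.53 shift [ 0.121 -0.007  0.303] turn [-0.001  0.001  0.085] dist 0.131
```

```bash
python3 -m jog '[[[0.121,-0.008,0.1],[0,0,0.085],0.9],[[0.121,-0.008,0.213],[0,0,0.085],0.9],[[0.121,-0.008,0.24],[0,0,0.085],0.9],[[0.121,-0.008,0.24],[0,0,0.085],0.9]]'
python3 -c "
from h import *
shot('J')
held('J',(280,285),.075)
goto((.463,.292,.234),75.9)
"
```

```text
time: 8.3
ee_pos: [0.4618, 0.2895, 0.2561]
orientation: [-0.001, 0.79, 0.614, -0.005]
contact_force: [-0.2, -0.4, 1.1]
grip_width: 0.903
J centre [0.4629 0.2921] size [47.1 47.1] tool-frame offset [0.0028 0.0005] yaw vs tool y 0.14
e [0.4627 0.2899 0.2581] yaw 75.67 shift [ 0.005 -0.     0.06 ] turn [-0.003  0.003 -0.003] dist 0.024
```

View pics/J.png

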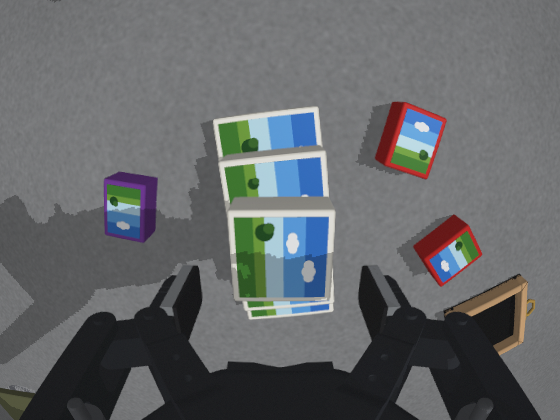

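```bash
python3 -m jog '[[[0.006,0,0.035],[0,0,0],0.9],[[0.006,0,0.06],[0,0,0],0.9],[[0.006,0,0.06],[0,0,0],0.4],[[0.006,0,0.06],[0,0,0],0.4],[[0.006,0,0.06],[0,0,0],0.4]]' 40
python3 -m jog '[[[0,0,0],[0,0,0],0.4],[[0,0,0],[0,0,0],0.4],[[0,0,-0.05],[0,0,0],0.4],[[0,0,-0.1],[0,0,0],0.4]]' 60
python3 -c "
from h import *
shot('K')
R,e=pose()
for d in(.16,.163,.166):held('K',(280,285),e[2]-d)
goto((.637,.1222,.25),96.5)
"
```

```text
time: 8.85
ee_pos: [0.4643, 0.2942, 0.2371]
orientation: [0.0, 0.789, 0.614, 0.001]
contact_force: [-0.2, 0.5, -0.2]
grip_width: 0.613
time: 9.25
ee_pos: [0.4635, 0.2942, 0.2759]
orientation: [-0.0, 0.789, 0.614, -0.001]
contact_force: [1.3, -0.2, -0.8]
grip_width: 0.61
K centre [0.4645 0.2957] size [45.  45.1] tool-frame offset [0.0016 0.0007] yaw vs tool y 359.96
K centre [0.4641 0.2938] size [46.1 46.1] tool-frame offset [-0.0003  0.0007] yaw vs tool y 359.96
K centre [0.4636 0.292 ] size [47.2 47.2] tool-frame offset [-0.0022  0.0006] yaw vs tool y 359.96
e [0.4647 0.295  0.2794] yaw 75.77 shift [-0.313  0.523  0.074] turn [ 0.002 -0.002 -0.23 ] dist 0.246
```

View pics/K.png

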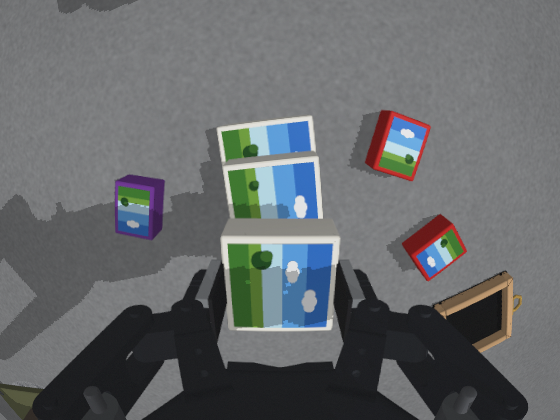

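```bash
python3 -m jog '[[[-0.313,0.52,0.05],[0,0,-0.23],0.4],[[-0.313,0.52,0.05],[0,0,-0.23],0.4],[[-0.313,0.52,0.05],[0,0,-0.23],0.4],[[-0.313,0.52,0.05],[0,0,-0.23],0.4],[[-0.313,0.52,0.05],[0,0,-0.23],0.4]]'
python3 -c "
from h import *
for t,s in (('C',(390,130)),('D',(420,215)),('H',(458,150)),('I',(432,265))): 
  c,a,e=frame(t,s,.09,.09,.016); print(t,c.round(4),a,np.round(e,3))
for t,s in (('E',(280,125)),):pass
goto((.637,.1222,.235),96.5)
"
```

```text
time: 9.8
ee_pos: [0.6358, 0.1204, 0.2555]
orientation: [-0.0, 0.666, 0.746, 0.0]
contact_force: [0.2, 0.5, 0.1]
grip_width: 0.61
C [0.6386 0.122 ] 7.191783428192139 [0.094 0.089]
D [0.6356 0.1218] 5.606062412261963 [0.093 0.093]
H [0.6377 0.1221] 7.242490768432618 [0.097 0.09 ]Traceback (most recent call last):
  File "<string>", line 4, in <module>
    c,a,e=frame(t,s,.09,.09,.016); print(t,c.round(4),a,np.round(e,3))
          ~~~~~^^^^^^^^^^^^^^^^^^
  File "h.py", line 36, in frame
    p,o=onz(tag,wood(tag,seed),z)
                ~~~~^^^^^^^^^^
  File "h.py", line 47, in wood
    c=_wood(tag,seed); m=np.zeros((420,560),np.uint8); cv2.drawContours(m,[c],-1,255,-1)
                                                       ~~~~~~~~~~~~~~~~^^^^^^^^^^^^^^^^^
cv2.error: OpenCV(4.12.0) /io/opencv/modules/imgproc/src/drawing.cpp:2426: error: (-215:Assertion failed) p.checkVector(2, CV_32S) > 0 in function 'fillPoly'
```

```bash
python3 -c "
from h import *
goto((.6371,.1241,.215),97.2)
"
```

```text
e [0.6358 0.1204 0.2555] yaw 96.48 shift [0.009 0.004 0.101] turn [-0.    -0.    -0.008] dist 0.041
```

```bash
python3 -m jog '[[[0.009,0.004,0.05],[0,0,-0.008],0.4],[[0.009,0.004,0.1],[0,0,-0.008],0.4],[[0.009,0.004,0.1],[0,0,-0.008],0.4]]'
python3 -c "
from h import *
shot('L');R,e=pose();held('L',(280,285),e[2]-.166)
a=cv2.imread('pics/L.png');cv2.imwrite('pics/Lc.png',cv2.resize(a[170:350,170:410],None,fx=3.3,fy=3.3,interpolation=2))
"
```

```text
time: 10.1
ee_pos: [0.6346, 0.1249, 0.2126]
orientation: [-0.002, 0.662, 0.75, -0.003]
contact_force: [-1.1, -0.1, -0.9]
grip_width: 0.61
L centre [0.6349 0.1213] size [48.  47.8] tool-frame offset [-0.0036 -0.0001] yaw vs tool y 0.17
```

View pics/Lc.png

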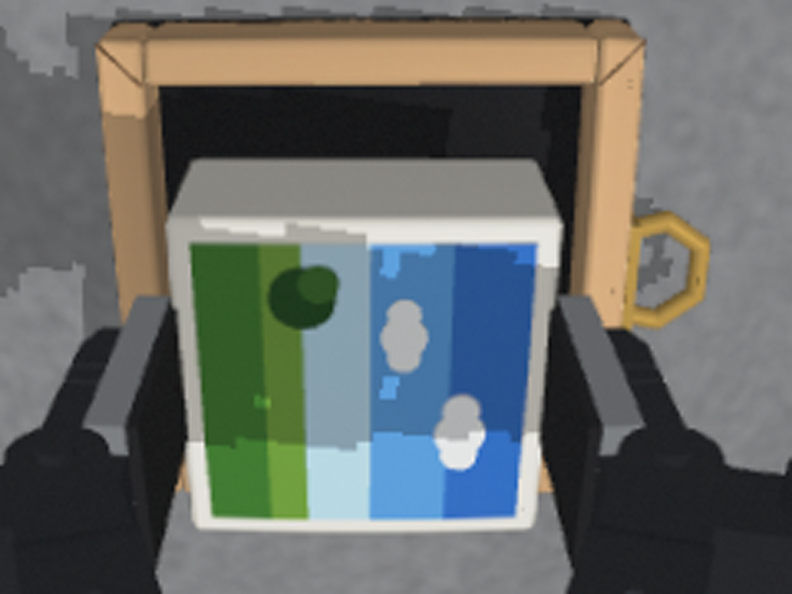

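```bash
cat >> h.py <<'E'
def cseg(tag,off,k,a,b,z): return seg(tag,np.array(off)+np.array(a)/k,np.array(off)+np.array(b)/k,z)
def tool(tag,p):
    R,e=[np.array(x) for x in json.load(open('pics/'+tag+'.json'))]; return (R.T@np.r_[np.array(p)-e[:2],0])[:2].round(4)
E
python3 -c "
from h import *
k=3.3;o=(170,170)
m=cseg('L',o,k,(98,41),(645,41),.016);print(tool('L',m))
m=cseg('L',o,k,(160,86),(583,86),.016);print(tool('L',m))
R,e=pose();z=e[2]-.165
m=cseg('L',o,k,(167,220),(562,220),z);print(tool('L',m))
m=cseg('L',o,k,(194,528),(537,528),z);print(tool('L',m))
"
```

```text
L mid [0.6308 0.1659] len 88.4 ang 7.2
[0.0412 0.0013]
L mid [0.6317 0.1583] len 68.6 ang 7.2
[0.0335 0.0013]
L mid [0.6319 0.1489] len 53.5 ang 7.23
[0.0242 0.0003]
L mid [0.6387 0.096 ] len 54.1 ang 7.31
[-0.0292  0.0005]
```

```bash
python3 -m jog '[[[-0.005,0.002,0],[0,0,0],0.4],[[-0.005,0.002,0.025],[0,0,0],0.4],[[-0.005,0.002,0.045],[0,0,0],0.4],[[-0.005,0.002,0.045],[0,0,0],0.4]]'
python3 -m jog '[[[0,0,0.005],[0,0,0],0.4],[[0,0,0.005],[0,0,0],0.4]]'
```

```text
time: 10.55
ee_pos: [0.6362, 0.1239, 0.1971]
orientation: [-0.001, 0.661, 0.75, -0.001]
contact_force: [-0.9, 0.3, 0.1]
grip_width: 0.608
time: 10.75
ee_pos: [0.6369, 0.1238, 0.1961]
orientation: [-0.0, 0.661, 0.75, -0.0]
contact_force: [-0.1, -0.3, -0.2]
grip_width: 0.605
```

```bash
python3 -m jog '[[[0,0,0.005],[0,0,0],0.4],[[0,0,0.005],[0,0,0],0.4]]'
python3 -c "
from h import *
shot('M');R,e=pose();held('M',(280,285),.030)
a=cv2.imread('pics/M.png');cv2.imwrite('pics/Mc.png',cv2.resize(a[170:350,170:410],None,fx=3.3,fy=3.3,interpolation=2))
"
```

```text
time: 10.95
ee_pos: [0.637, 0.1237, 0.1941]
orientation: [0.0, 0.661, 0.75, 0.0]
contact_force: [-0.2, -0.3, 0.1]
grip_width: 0.609
M centre [0.6385 0.1205] size [47.8 47.7] tool-frame offset [-0.0034  0.0011] yaw vs tool y 360.06
```

View pics/Mc.png

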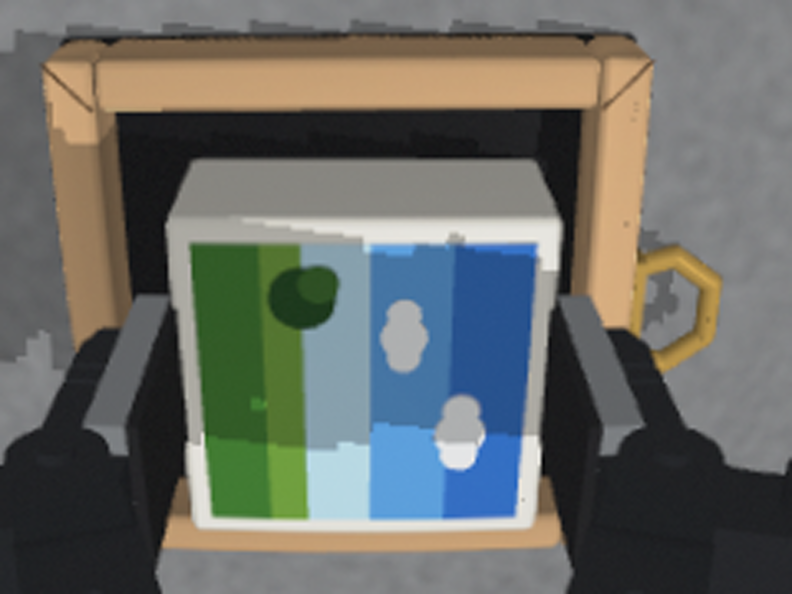

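```bash
python3 -c "
from h import *
k=3.3;o=(170,170)
m=cseg('M',o,k,(42,63),(655,63),.016);print(tool('M',m))
m=cseg('M',o,k,(117,112),(583,111),.016);print(tool('M',m))
m=cseg('M',o,k,(163,546),(560,546),.016);print(tool('M',m))
z=.0295
m=cseg('M',o,k,(167,220),(562,220),z);print(tool('M',m))
m=cseg('M',o,k,(194,528),(537,528),z);print(tool('M',m))
"
```

```text
M mid [0.6307 0.1657] len 89.0 ang 7.1
[ 0.0424 -0.0009]
M mid [0.6319 0.1583] len 67.8 ang 7.25
[ 0.035  -0.0007]
M mid [0.6437 0.0783] len 70.7 ang 7.11
[-0.0459  0.001 ]
M mid [0.6354 0.1474] len 53.9 ang 7.12
[0.0237 0.0014]
M mid [0.6424 0.094 ] len 54.6 ang 7.04
[-0.0301  0.0016]
```

```bash
python3 -m jog '[[[0.003,-0.005,0],[0,0,0],0.4],[[0.003,-0.005,0.005],[0,0,0],0.4],[[0.003,-0.005,0.005],[0,0,0],0.4]]'
python3 -m jog '[[[0,0,0.004],[0,0,0],0.4],[[0,0,0.004],[0,0,0],0.4]]'
```

```text
time: 11.3
ee_pos: [0.6346, 0.1247, 0.1919]
orientation: [-0.0, 0.661, 0.75, -0.0]
contact_force: [0.3, 0.6, -0.4]
grip_width: 0.607
time: 11.5
ee_pos: [0.6349, 0.1247, 0.1911]
orientation: [0.0, 0.661, 0.75, 0.0]
contact_force: [-1.9, 0.1, 3.4]
grip_width: 0.609
```

```bash
python3 -m jog '[[[0,0,0.002],[0,0,0],0.4],[[0,0,0.002],[0,0,0],0.4]]'
python3 -m jog '[[[0,0,0],[0,0,0],0.7],[[0,0,0],[0,0,0],0.85],[[0,0,0],[0,0,0],0.85],[[0,0,-0.08],[0,0,0],0.85],[[0,0,-0.2],[0,0,0],0.85]]'
python3 -c "
from h import *
goto((.462,.24,.33),83)
"
```

```text
time: 11.7
ee_pos: [0.6348, 0.1247, 0.1911]
orientation: [0.0, 0.661, 0.75, 0.0]
contact_force: [-2.6, -0.9, 8.8]
grip_width: 0.606
time: 12.2
ee_pos: [0.6334, 0.1244, 0.2666]
orientation: [-0.003, 0.661, 0.75, -0.003]
contact_force: [1.8, -0.0, -0.4]
grip_width: 0.848
e [0.6334 0.1244 0.2666] yaw 97.18 shift [ 0.34  -0.39  -0.155] turn [-0.006  0.001  0.158] dist 0.216
```

```bash
python3 -m jog '[[[0.34,-0.39,-0.155],[0,0,0.158],0.95],[[0.34,-0.39,-0.155],[0,0,0.158],0.95],[[0.34,-0.39,-0.155],[0,0,0.158],0.95],[[0.34,-0.39,-0.155],[0,0,0.158],0.95],[[0.34,-0.39,-0.155],[0,0,0.158],0.95]]'
python3 -c "
from h import *
shot('N');
for z in (.05,.053):print(paint('N',(275,170),z))
"
```

```text
time: 12.7
ee_pos: [0.4594, 0.2416, 0.3327]
orientation: [-0.001, 0.748, 0.663, -0.0]
contact_force: [0.5, 0.2, -0.2]
grip_width: 0.949
(array([0.4627085 , 0.29237723]), array([93.2, 53.1]), 81.76)
(array([0.46279556, 0.29273087]), array([92.1, 52.5]), 81.76)
```

View pics/N.png

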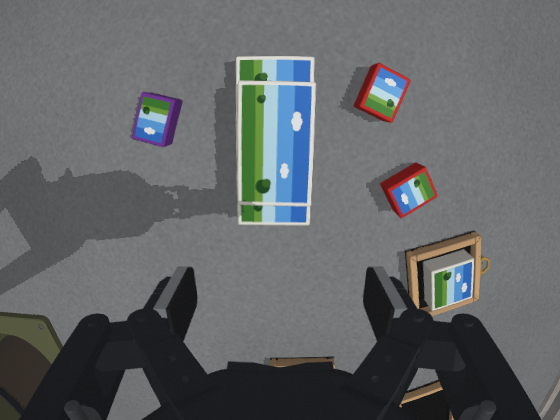

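```bash
python3 -c "
from h import *
goto((.4627,.2924,.235),81.8)
goto((.4627,.2924,.204),81.8)
"
```

```text
e [0.4593 0.242  0.333 ] yaw 83.13 shift [ 0.126 -0.006  0.245] turn [-0.001 -0.001  0.015] dist 0.11
e [0.4593 0.242  0.333 ] yaw 83.13 shift [ 0.126 -0.006  0.323] turn [-0.001 -0.001  0.015] dist 0.139
```

```bash
python3 -m jog '[[[0.126,-0.006,0.1],[0,0,0.015],0.97],[[0.126,-0.006,0.2],[0,0,0.015],0.97],[[0.126,-0.006,0.245],[0,0,0.015],0.97],[[0.126,-0.006,0.245],[0,0,0.015],0.97]]'
python3 -c "
from h import *
shot('O')
held('O',(280,270),.05)
goto((.4627,.2924,.204),81.8)
"
```

```text
time: 13.15
ee_pos: [0.4662, 0.2899, 0.2301]
orientation: [-0.001, 0.757, 0.654, -0.004]
contact_force: [-0.6, -0.0, -0.5]
grip_width: 0.973
O centre [0.4626 0.2926] size [92.9 53.2] tool-frame offset [ 0.0022 -0.004 ] yaw vs tool y 0.14
e [0.4671 0.29   0.2319] yaw 81.61 shift [ 0.005 -0.011  0.07 ] turn [-0.002  0.002 -0.002] dist 0.028
```

View pics/O.png

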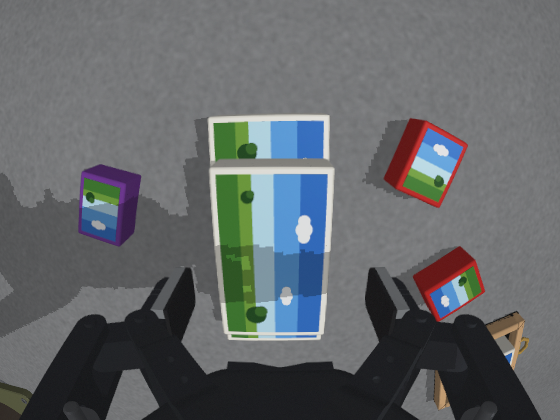

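```bash
python3 -m jog '[[[0.005,-0.01,0.02],[0,0,0],0.97],[[0.005,-0.01,0.07],[0,0,0],0.97],[[0.005,-0.01,0.07],[0,0,0],0.9],[[0.005,-0.01,0.07],[0,0,0],0.45],[[0.005,-0.01,0.07],[0,0,0],0.45]]' 40
python3 -m jog '[[[0,0,0],[0,0,0],0.45],[[0,0,0],[0,0,0],0.45],[[0,0,0],[0,0,0],0.45]]' 80
```

```text
time: 13.7
ee_pos: [0.4639, 0.2931, 0.2072]
orientation: [0.0, 0.757, 0.653, 0.001]
contact_force: [-0.1, 0.0, -0.3]
grip_width: 0.685
time: 14.0
ee_pos: [0.4639, 0.2931, 0.2074]
orientation: [0.0, 0.757, 0.653, 0.001]
contact_force: [-0.7, -1.1, 6.9]
grip_width: 0.679
```

```bash
python3 -m jog '[[[0,0,-0.02],[0,0,0],0.45],[[0,0,-0.06],[0,0,0],0.45],[[0,0,-0.11],[0,0,0],0.45],[[0,0,-0.14],[0,0,0],0.45]]'
python3 -c "
from h import *
shot('Q')
R,e=pose()
for d in(.157,.162):held('Q',(280,270),e[2]-d)
goto((.4595,-.286,.26),82.35)
"
```

```text
time: 14.4
ee_pos: [0.4636, 0.2932, 0.2636]
orientation: [0.0, 0.757, 0.654, 0.001]
contact_force: [1.2, -0.4, -1.0]
grip_width: 0.676
Q centre [0.4649 0.2935] size [92.1 52.4] tool-frame offset [0.0005 0.0013] yaw vs tool y 359.9
Q centre [0.4645 0.2903] size [95.8 54.5] tool-frame offset [-0.0027  0.0013] yaw vs tool y 359.9
e [0.4641 0.2935 0.2651] yaw 81.61 shift [-1.435  0.2    0.009] turn [ 0.003 -0.002 -0.008] dist 0.58
```

View pics/Q.png

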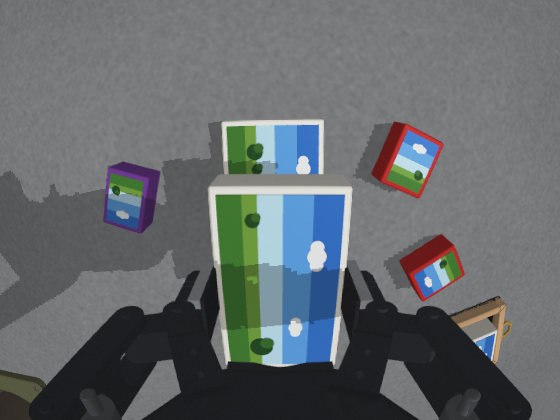

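```bash
python3 -m jog '[[[-1,0.139,0],[0,0,0],0.45],[[-1,0.139,0],[0,0,0],0.45],[[-1,0.139,0],[0,0,0],0.45],[[-1,0.139,0],[0,0,0],0.45],[[-1,0.139,0],[0,0,0],0.45]]'
python3 -c "
from h import *
goto((.4595,-.286,.26),82.35)"
```

```text
time: 14.95
ee_pos: [0.4607, 0.0413, 0.2617]
orientation: [0.0, 0.757, 0.654, 0.0]
contact_force: [0.6, 1.2, -0.6]
grip_width: 0.68
e [0.4607 0.0413 0.2617] yaw 81.65 shift [-0.81   0.116  0.004] turn [ 0.     0.    -0.008] dist 0.327
```

```bash
python3 -m jog '[[[-0.81,0.116,0],[0,0,-0.008],0.45],[[-0.81,0.116,0],[0,0,-0.008],0.45],[[-0.81,0.116,0],[0,0,-0.008],0.45],[[-0.81,0.116,0],[0,0,-0.008],0.45],[[-0.81,0.116,0],[0,0,-0.008],0.45]]'
python3 -c "
from h import *
goto((.4595,-.286,.215),82.35)"
```

```text
time: 15.45
ee_pos: [0.4596, -0.2091, 0.2617]
orientation: [0.0, 0.753, 0.658, 0.0]
contact_force: [0.2, 0.4, -0.6]
grip_width: 0.68
e [ 0.4596 -0.2091  0.2617] yaw 82.31 shift [-0.191  0.025  0.117] turn [ 0. -0. -0.] dist 0.09
```

```bash
python3 -m jog '[[[-0.19,0.025,0.03],[0,0,0],0.45],[[-0.19,0.025,0.08],[0,0,0],0.45],[[-0.19,0.025,0.115],[0,0,0],0.45],[[-0.19,0.025,0.115],[0,0,0],0.45]]'
python3 -c "
from h import *
shot('S');print(pose()[1])
a=cv2.imread('pics/S.png');cv2.imwrite('pics/Sc.png',cv2.resize(a[100:380,140:420],None,fx=2.1,fy=2.1,interpolation=2))"
```

```text
time: 15.85
ee_pos: [0.4587, -0.2842, 0.2136]
orientation: [-0.002, 0.754, 0.657, -0.0]
contact_force: [-1.0, -0.0, -1.6]
grip_width: 0.673
[ 0.45904611 -0.28362051  0.21456015]
```

View pics/Sc.png

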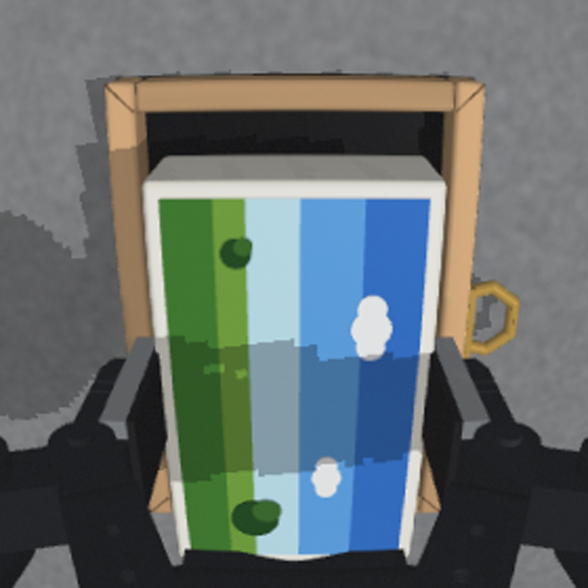

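```bash
python3 -c "
from h import *
k=2.1;o=(140,100)
m=cseg('S',o,k,(106,86),(485,86),.016);print(tool('S',m))
m=cseg('S',o,k,(147,112),(443,112),.016);print(tool('S',m))
m=cseg('S',o,k,(150,512),(440,512),.016);print(tool('S',m))
for z in(.053,.056):
  m=cseg('S',o,k,(143,183),(447,183),z);print(tool('S',m))
"
```

```text
S mid [ 0.4681 -0.2208] len 94.5 ang -7.8
[0.0641 0.0008]
S mid [ 0.4671 -0.2276] len 73.6 ang -7.8
[0.0572 0.0006]
S mid [ 0.4498 -0.3537] len 94.0 ang -7.73
[-0.07    0.0007]
S mid [ 0.4659 -0.2364] len 60.4 ang -7.79
[0.0483 0.0007]
S mid [ 0.466  -0.2357] len 59.0 ang -7.79
[0.0491 0.0007]
```

```bash
python3 -m jog '[[[-0.004,0,0.025],[0,0,0],0.45],[[-0.004,0,0.05],[0,0,0],0.45],[[-0.004,0,0.055],[0,0,0],0.45],[[-0.004,0,0.055],[0,0,0],0.45]]'
python3 -c "
from h import *
shot('T');print(pose()[1])
a=cv2.imread('pics/T.png');cv2.imwrite('pics/Tc.png',cv2.resize(a[100:380,140:420],None,fx=2.1,fy=2.1,interpolation=2))"
```

```text
time: 16.3
ee_pos: [0.4596, -0.2846, 0.1934]
orientation: [-0.001, 0.752, 0.659, -0.0]
contact_force: [-0.8, -0.1, -0.7]
grip_width: 0.678
[ 0.45976733 -0.28477242  0.1936931 ]
```

View pics/Tc.png

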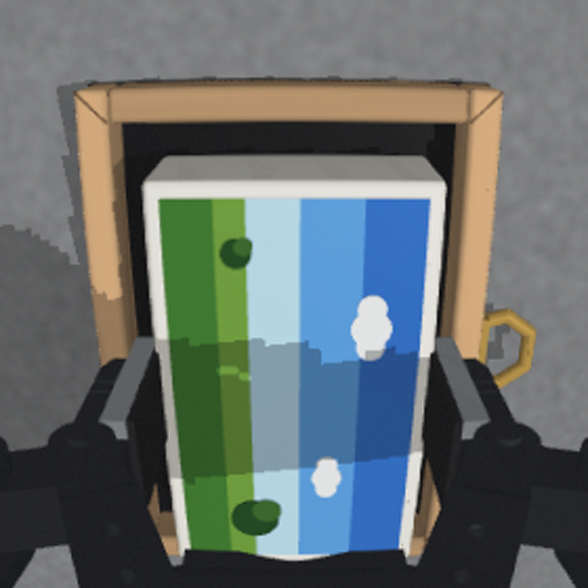

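```bash
python3 -c "
from h import *
k=2.1;o=(140,100)
m=cseg('T',o,k,(74,92),(503,92),.016);print(tool('T',m))
m=cseg('T',o,k,(122,124),(457,124),.016);print(tool('T',m))
m=cseg('T',o,k,(143,183),(447,183),.034);print(tool('T',m))
"
```

```text
T mid [ 0.4679 -0.2203] len 94.8 ang -7.71
[ 0.0648 -0.0003]
T mid [ 0.4672 -0.2278] len 73.8 ang -7.68
[ 0.0573 -0.    ]
T mid [ 0.4672 -0.2368] len 59.8 ang -7.64
[0.0484 0.0012]
```

```bash
python3 -m jog '[[[-0.003,-0.003,0.005],[0,0,0],0.45],[[-0.003,-0.003,0.01],[0,0,0],0.45],[[-0.003,-0.003,0.01],[0,0,0],0.45]]'
python3 -m jog '[[[0,0,0.004],[0,0,0],0.45],[[0,0,0.004],[0,0,0],0.45]]'
```

```text
time: 16.65
ee_pos: [0.4582, -0.2863, 0.1897]
orientation: [-0.0, 0.753, 0.658, 0.0]
contact_force: [-1.5, 0.8, -0.3]
grip_width: 0.678
time: 16.85
ee_pos: [0.4583, -0.2863, 0.188]
orientation: [-0.0, 0.753, 0.658, -0.0]
contact_force: [-0.9, -0.6, -1.0]
grip_width: 0.675
```

```bash
python3 -m jog '[[[0,0,0.004],[0,0,0],0.45],[[0,0,0.004],[0,0,0],0.45]]'
python3 -m jog '[[[0,0,0.002],[0,0,0],0.45],[[0,0,0.002],[0,0,0],0.45]]'
```

```text
time: 17.05
ee_pos: [0.4584, -0.2864, 0.1865]
orientation: [0.0, 0.753, 0.658, 0.0]
contact_force: [0.8, 0.9, -0.5]
grip_width: 0.676
time: 17.25
ee_pos: [0.4583, -0.2863, 0.1864]
orientation: [0.0, 0.753, 0.658, 0.0]
contact_force: [-1.5, 0.7, 5.3]
grip_width: 0.679
```

```bash
python3 -m jog '[[[0,0,0],[0,0,0],0.85],[[0,0,0],[0,0,0],0.97],[[0,0,0],[0,0,0],0.97],[[0,0,-0.08],[0,0,0],0.97],[[0,0,-0.2],[0,0,0],0.97]]'
python3 -c "
from h import *
goto((.56,-.2,.38),84)"
```

```text
time: 17.75
ee_pos: [0.4572, -0.2855, 0.2636]
orientation: [-0.004, 0.753, 0.658, -0.001]
contact_force: [0.5, -0.6, -0.3]
grip_width: 0.972
e [ 0.4572 -0.2855  0.2636] yaw 82.33 shift [ 0.247  0.224 -0.292] turn [-0.004 -0.003 -0.019] dist 0.177
```

```bash
python3 -m jog '[[[0.247,0.224,-0.29],[0,0,-0.019],1],[[0.247,0.224,-0.29],[0,0,-0.019],1],[[0.247,0.224,-0.29],[0,0,-0.019],1],[[0.247,0.224,-0.29],[0,0,-0.019],1],[[0.247,0.224,-0.29],[0,0,-0.019],1]]'
python3 -c "
from h import *
shot('U')
goto((.461,.1,.38),82)"
```

```text
time: 18.25
ee_pos: [0.5632, -0.1989, 0.3851]
orientation: [0.003, 0.742, 0.671, 0.002]
contact_force: [0.4, 0.3, -0.5]
grip_width: 1.001
e [ 0.5613 -0.1995  0.3829] yaw 84.18 shift [ 0.72  -0.325  0.005] turn [0.002 0.001 0.024] dist 0.316
```

View pics/U.png

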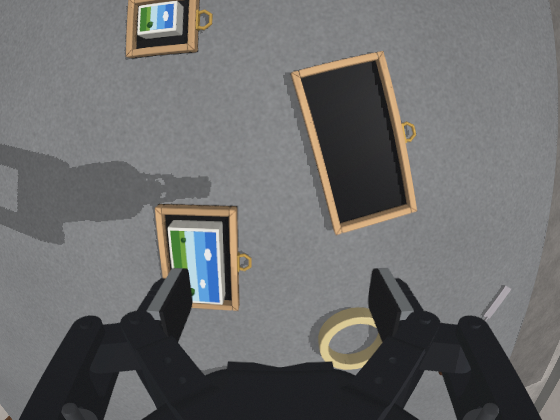

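```bash
python3 -m jog '[[[0.9,-0.406,0.01],[0,0,0.024],1],[[0.9,-0.406,0.01],[0,0,0.024],1],[[0.9,-0.406,0.01],[0,0,0.024],1],[[0.9,-0.406,0.01],[0,0,0.024],1],[[0.9,-0.406,0.01],[0,0,0.024],1]]'
python3 -c "
from h import *
g={}
for t,s in (('B',(405,190)),('U',(350,140))):
 for z in(.011,.016,.021):
  c,a,e=frame(t,s,.186,.102,z); g[t,z]=c; print(t,z,c.round(4),round(a,2),np.round(e,4))
A=(g['B',.021]-g['B',.011]-g['U',.021]+g['U',.011])/.01; d=g['U',.016]-g['B',.016]
print('height',.016+A@d/(A@A))
goto((.461,.235,.33),82)"
```

```text
time: 18.8
ee_pos: [0.4795, 0.0374, 0.3774]
orientation: [-0.001, 0.756, 0.655, -0.002]
contact_force: [0.5, 0.6, 0.3]
grip_width: 1.0
B 0.011 [ 0.6612 -0.1689] 10.28 [0.1072 0.1889]
B 0.016 [ 0.6582 -0.1661] 10.28 [0.1057 0.1863]
B 0.021 [ 0.6551 -0.1634] 10.28 [0.1043 0.1837]
U 0.011 [ 0.6623 -0.1679] 10.55 [0.1076 0.1875]
U 0.016 [ 0.66   -0.1659] 10.55 [0.1061 0.1847]
U 0.021 [ 0.6577 -0.164 ] 10.55 [0.1045 0.182 ]
height 0.010850539532501398
e [0.4795 0.0374 0.3774] yaw 81.77 shift [ 0.482 -0.116  0.118] turn [-0.002  0.001 -0.003] dist 0.204
```

```bash
python3 -m jog '[[[0.482,-0.116,0.118],[0,0,0],1],[[0.482,-0.116,0.118],[0,0,0],1],[[0.482,-0.116,0.118],[0,0,0],1],[[0.482,-0.116,0.118],[0,0,0],1],[[0.482,-0.116,0.118],[0,0,0],1]]'
python3 -c "
from h import *
shot('V')
for z in (.025,.028):print(paint('V',(275,150),z))
goto((.461,.235,.33),82)"
```

```text
time: 19.3
ee_pos: [0.461, 0.2374, 0.329]
orientation: [-0.002, 0.754, 0.657, -0.002]
contact_force: [-0.9, 0.1, 0.1]
grip_width: 0.999
(array([0.46123837, 0.29122629]), array([142.7,  59.3]), 82.57)
(array([0.4613667 , 0.29151654]), array([141.2,  58.6]), 82.57)
e [0.4614 0.2358 0.3294] yaw 82.1 shift [-0.002 -0.001 -0.002] turn [-0.003  0.002  0.001] dist 0.001
```

View pics/V.png

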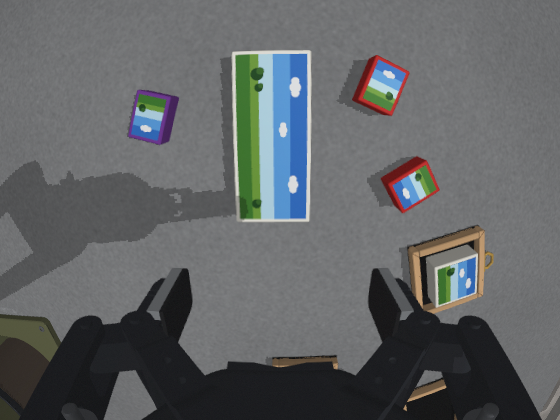

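```bash
python3 -c "
from h import *
goto((.4613,.2913,.21),82.6)"
python3 -m jog '[[[0.139,-0.019,0.1],[0,0,-0.006],1],[[0.139,-0.019,0.2],[0,0,-0.006],1],[[0.139,-0.019,0.28],[0,0,-0.006],1],[[0.139,-0.019,0.298],[0,0,-0.006],1],[[0.139,-0.019,0.298],[0,0,-0.006],1]]'
python3 -c "
from h import *
shot('W')
held('W',(280,230),.025)
goto((.4613,.2913,.18),82.6)"
```

```text
e [0.4614 0.2358 0.3294] yaw 82.1 shift [ 0.138 -0.018  0.298] turn [-0.003  0.002 -0.006] dist 0.132
time: 19.85
ee_pos: [0.4628, 0.2884, 0.2113]
orientation: [-0.0, 0.753, 0.658, -0.003]
contact_force: [-0.0, -0.2, 1.0]
grip_width: 1.001
W centre [0.4609 0.2912] size [143.   59.2] tool-frame offset [ 0.0025 -0.0023] yaw vs tool y 0.12
e [0.4637 0.2891 0.2129] yaw 82.32 shift [ 0.005 -0.007  0.082] turn [-0.001  0.001 -0.003] dist 0.033
```

View pics/W.png

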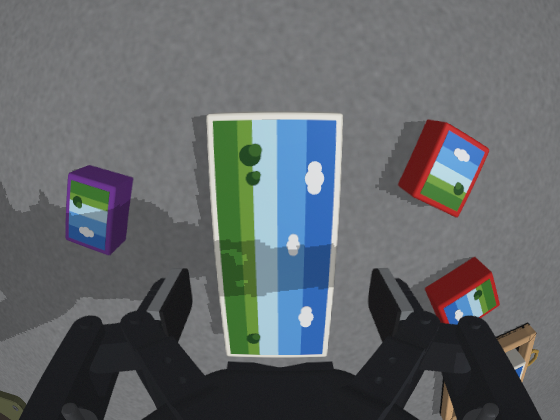

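```bash
python3 -c "
from h import *
for p in [(427,290),(432,315)]: print(tool('W',onz('W',[p],.025)[0][0]))"
python3 -m jog '[[[0.006,-0.007,0.03],[0,0,0],1],[[0.006,-0.007,0.06],[0,0,0],1],[[0.006,-0.007,0.08],[0,0,0],1],[[0.006,-0.007,0.082],[0,0,0],0.95],[[0.006,-0.007,0.082],[0,0,0],0.5]]' 40
python3 -m jog '[[[0,0,0],[0,0,0],0.5],[[0,0,0],[0,0,0],0.5],[[0,0,0],[0,0,0],0.5]]' 100
```

```text
[-0.0225  0.0895]
[-0.0424  0.098 ]
time: 20.4
ee_pos: [0.4608, 0.2932, 0.1798]
orientation: [-0.0, 0.752, 0.659, -0.0]
contact_force: [0.2, -0.3, -0.1]
grip_width: 0.804
time: 20.7
ee_pos: [0.4609, 0.2933, 0.1808]
orientation: [0.0, 0.752, 0.659, 0.0]
contact_force: [-0.7, -0.1, 5.8]
grip_width: 0.74
```

```bash
python3 -m jog '[[[0,0,-0.02],[0,0,0],0.5],[[0,0,-0.06],[0,0,0],0.5],[[0,0,-0.11],[0,0,0],0.5],[[0,0,-0.16],[0,0,0],0.5],[[0,0,-0.18],[0,0,0],0.5]]'
python3 -c "
from h import *
shot('X')
held('X',(280,230),pose()[1][2]-.157)
goto((.659,-.166,.25),100.4)"
```

```text
time: 21.2
ee_pos: [0.4615, 0.2937, 0.2541]
orientation: [0.0, 0.752, 0.659, 0.002]
contact_force: [1.3, -0.4, -0.3]
grip_width: 0.74
X centre [0.4643 0.3029] size [120.5  59.5] tool-frame offset [0.0095 0.0015] yaw vs tool y 359.96
e [0.4617 0.2937 0.2545] yaw 82.43 shift [-1.074  0.641  0.011] turn [ 0.003 -0.001 -0.2  ] dist 0.5
```

View pics/X.png

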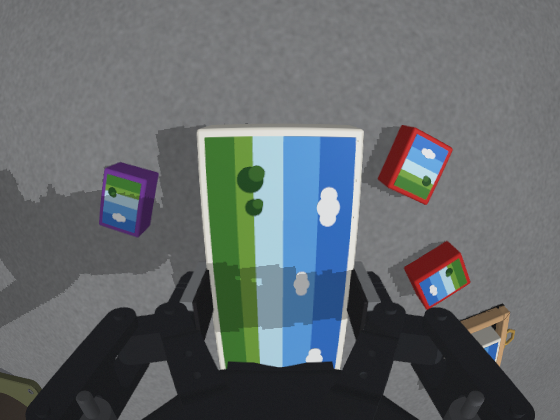

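```bash
python3 -m jog '[[[-1,0.597,0],[0,0,-0.19],0.5],[[-1,0.597,0],[0,0,-0.19],0.5],[[-1,0.597,0],[0,0,-0.19],0.5],[[-1,0.597,0],[0,0,-0.19],0.5],[[-1,0.597,0],[0,0,-0.19],0.5]]'
python3 -c "
from h import *
m=seg('X',(198,131),(363,131),.254-.157);print(tool('X',m))
goto((.659,-.166,.235),100.4)"
```

```text
time: 21.75
ee_pos: [0.5563, 0.0705, 0.2513]
orientation: [-0.0, 0.646, 0.763, -0.0]
contact_force: [0.9, -0.2, -1.7]
grip_width: 0.74
X mid [0.4729 0.3646] len 64.8 ang -7.6
[0.0718 0.002 ]
e [0.5563 0.0705 0.2513] yaw 99.55 shift [-0.626  0.155  0.04 ] turn [-0.001 -0.    -0.009] dist 0.258
```

```bash
python3 -m jog '[[[-0.62,0.152,0.04],[0,0,-0.009],0.5],[[-0.62,0.152,0.04],[0,0,-0.009],0.5],[[-0.62,0.152,0.04],[0,0,-0.009],0.5],[[-0.62,0.152,0.04],[0,0,-0.009],0.5],[[-0.62,0.152,0.04],[0,0,-0.009],0.5]]'
python3 -c "
from h import *
goto((.6575,-.163,.215),100.4)"
```

```text
time: 22.25
ee_pos: [0.655, -0.159, 0.2351]
orientation: [-0.001, 0.641, 0.768, -0.0]
contact_force: [1.1, 0.3, -1.6]
grip_width: 0.74
e [ 0.655  -0.159   0.2351] yaw 100.31 shift [-0.011  0.004  0.05 ] turn [-0.001 -0.001 -0.001] dist 0.021
```

```bash
python3 -m jog '[[[-0.005,0.004,0.02],[0,0,0],0.5],[[-0.005,0.004,0.05],[0,0,0],0.5],[[-0.005,0.004,0.05],[0,0,0],0.5],[[-0.005,0.004,0.05],[0,0,0],0.5]]'
python3 -c "
from h import *
shot('Y');print(pose()[1])
a=cv2.imread('pics/Y.png');cv2.imwrite('pics/Yc.png',cv2.resize(a[80:380,130:430],None,fx=2,fy=2,interpolation=2))"
```

```text
time: 22.65
ee_pos: [0.6555, -0.157, 0.2151]
orientation: [-0.002, 0.64, 0.768, -0.001]
contact_force: [0.1, 0.0, -1.4]
grip_width: 0.742
[ 0.65603254 -0.15696873  0.2158373 ]
```

View pics/Yc.png

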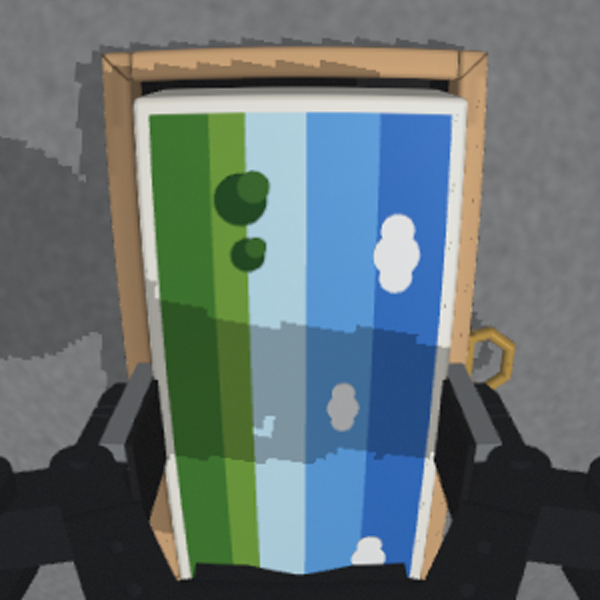

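```bash
python3 -c "
from h import *
k=2.;o=(130,80)
m=cseg('Y',o,k,(102,55),(489,55),.016);print(tool('Y',m))
m=cseg('Y',o,k,(140,80),(452,80),.016);print(tool('Y',m))
for z in(.056,.058):
  m=cseg('Y',o,k,(134,100),(467,100),z);print(tool('Y',m))
"
```

```text
Y mid [ 0.6402 -0.0769] len 101.1 ang 10.3
[ 0.0815 -0.0006]
Y mid [ 0.6416 -0.0839] len 81.1 ang 10.33
[ 0.0744 -0.0004]
Y mid [ 0.6433 -0.086 ] len 66.4 ang 10.4
[0.072  0.0008]
Y mid [ 0.6433 -0.0859] len 65.3 ang 10.4
[0.0721 0.0008]
```

```bash
python3 -m jog '[[[-0.018,-0.003,0],[0,0,0],0.5],[[-0.018,-0.003,0.025],[0,0,0],0.5],[[-0.018,-0.003,0.048],[0,0,0],0.5],[[-0.018,-0.003,0.048],[0,0,0],0.5],[[-0.018,-0.003,0.048],[0,0,0],0.5]]'
python3 -c "
from h import *
shot('Z');print(pose()[1])
a=cv2.imread('pics/Z.png');cv2.imwrite('pics/Zc.png',cv2.resize(a[80:380,130:430],None,fx=2,fy=2,interpolation=2))"
```

```text
time: 23.2
ee_pos: [0.6565, -0.1658, 0.1964]
orientation: [-0.001, 0.641, 0.768, -0.0]
contact_force: [0.8, 0.1, -2.1]
grip_width: 0.74
[ 0.65676378 -0.16583079  0.19679653]
```

View pics/Zc.png

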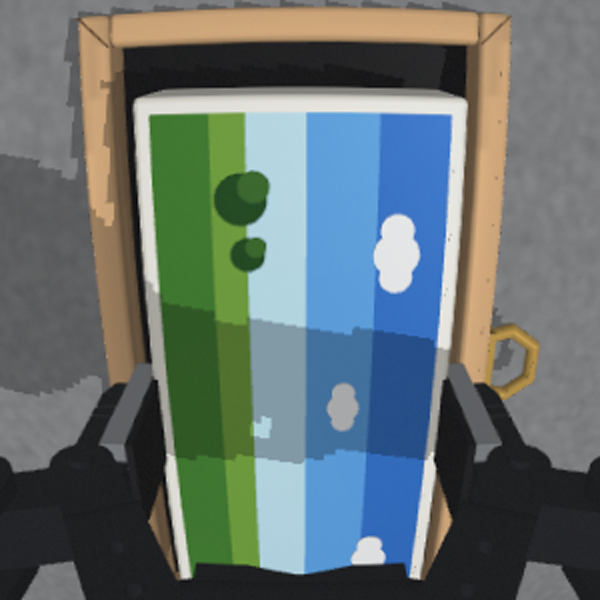

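```bash
python3 -c "
from h import *
k=2.;o=(130,80)
m=cseg('Z',o,k,(78,18),(512,18),.016);print(tool('Z',m))
m=cseg('Z',o,k,(122,46),(468,46),.016);print(tool('Z',m))
for z in(.038,.04):
  m=cseg('Z',o,k,(134,100),(467,100),z);print(tool('Z',m))
"
```

```text
Z mid [ 0.6401 -0.0769] len 100.9 ang 10.2
[ 0.0904 -0.0002]
Z mid [ 0.6414 -0.0841] len 79.7 ang 10.21
[ 0.0831 -0.0002]
Z mid [ 0.6447 -0.0949] len 66.0 ang 10.32
[0.0719 0.0011]
Z mid [ 0.6447 -0.0947] len 64.9 ang 10.32
[0.072  0.0011]
```

```bash
python3 -m jog '[[[0,-0.003,0.008],[0,0,0],0.5],[[0,-0.003,0.016],[0,0,0],0.5],[[0,-0.003,0.018],[0,0,0],0.5]]'
python3 -m jog '[[[0,0,0.004],[0,0,0],0.5],[[0,0,0.004],[0,0,0],0.5]]'
python3 -m jog '[[[0,0,0.004],[0,0,0],0.5],[[0,0,0.004],[0,0,0],0.5]]'
```

```text
time: 23.55
ee_pos: [0.6554, -0.1661, 0.1896]
orientation: [-0.0, 0.641, 0.768, -0.0]
contact_force: [-0.2, 0.9, -1.0]
grip_width: 0.742
time: 23.75
ee_pos: [0.6556, -0.1661, 0.1881]
orientation: [-0.0, 0.641, 0.768, -0.0]
contact_force: [-0.1, -0.4, -0.9]
grip_width: 0.741
time: 23.95
ee_pos: [0.6556, -0.1661, 0.1866]
orientation: [-0.0, 0.641, 0.768, -0.0]
contact_force: [-0.9, 0.2, -1.6]
grip_width: 0.745
```

```bash
python3 -m jog '[[[0,0,0.004],[0,0,0],0.5],[[0,0,0.004],[0,0,0],0.5]]'
python3 -m jog '[[[0,0,0.003],[0,0,0],0.5],[[0,0,0.003],[0,0,0],0.5]]'
```

```text
time: 24.15
ee_pos: [0.6556, -0.1661, 0.185]
orientation: [-0.0, 0.641, 0.768, -0.0]
contact_force: [-0.9, 0.2, -1.3]
grip_width: 0.739
time: 24.35
ee_pos: [0.6556, -0.1661, 0.1848]
orientation: [0.0, 0.641, 0.768, -0.0]
contact_force: [-1.8, 0.4, 4.3]
grip_width: 0.742
```

Contact with the floor. Release, back off and inspect all four from above.

```bash
python3 -m jog '[[[0,0,0],[0,0,0],0.9],[[0,0,0],[0,0,0],1],[[0,0,0],[0,0,0],1],[[0,0,-0.08],[0,0,0],1],[[0,0,-0.2],[0,0,0],1]]'
python3 -m jog '[[[0,-0.3,-0.3],[0,0,0.15],1],[[0,-0.3,-0.3],[0,0,0.15],1],[[0,-0.3,-0.3],[0,0,0.15],1],[[0,-0.3,-0.3],[0,0,0.15],1],[[0,-0.3,-0.3],[0,0,0.15],1]]'
python3 -c "
from h import *
shot('ZA');save('top','topZ.png');print(pose()[1])"
```

```text
time: 24.85
ee_pos: [0.6542, -0.1657, 0.2608]
orientation: [-0.004, 0.641, 0.768, -0.002]
contact_force: [1.5, -0.6, -0.1]
grip_width: 1.001
time: 25.35
ee_pos: [0.5367, -0.1881, 0.3866]
orientation: [0.002, 0.727, 0.687, 0.001]
contact_force: [0.6, 0.6, -0.0]
grip_width: 0.999
[ 0.5381135  -0.18769931  0.38347747]
```

View pics/ZA.png

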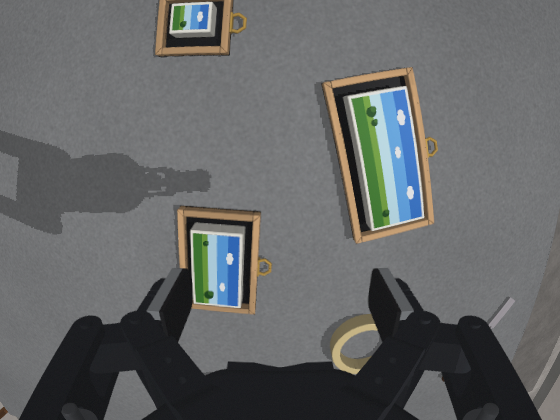

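View pics/topZ.png

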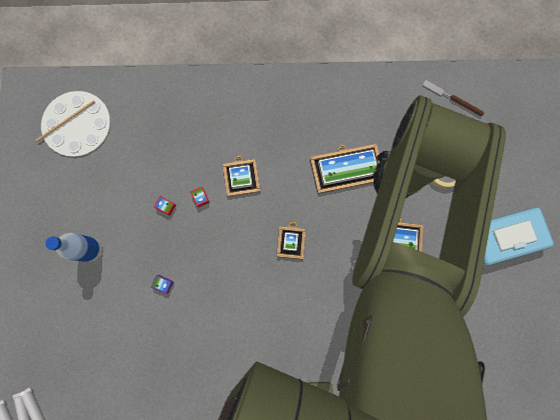

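```bash
cat >> h.py <<'E'
def fit(tag,seed,W,H):
    c,a,e=frame(tag,seed,W,H,.016); p,s,b=paint(tag,seed,.029)
    while b>a+45:b-=90
    while b<a-45:b+=90
    ar=np.radians(a);ax=np.array([np.cos(ar),np.sin(ar)]);d=p-c
    print(tag,'frame',c.round(4),round(a,2),np.round(e,3),'canvas',p.round(4),s,'err x,y mm',(d@ax*1000).round(1),(d@[-ax[1],ax[0]]*1000).round(1),'dyaw',round(b-a,2))
E
python3 -c "
from h import *
fit('ZA',(390,160),.186,.102);fit('ZA',(210,270),.136,.096);fit('U',(205,270),.136,.096)
fit('N',(455,285),.09,.09);fit('V',(455,285),.09,.09);fit('H',(290,305),.07,.08)
goto((.64,-.16,.38),95)"
```

```text
ZA frame [ 0.6582 -0.1663] 10.2 [0.105 0.185] canvas [ 0.6579 -0.164 ] [113.3 178.5] err x,y mm 0.1 2.3 dyaw 0.39Traceback (most recent call last):
  File "<string>", line 3, in <module>
    fit('ZA',(390,160),.186,.102);fit('ZA',(210,270),.136,.096);fit('U',(205,270),.136,.096)
                                  ~~~^^^^^^^^^^^^^^^^^^^^^^^^^^
  File "h.py", line 78, in fit
    c,a,e=frame(tag,seed,W,H,.016); p,s,b=paint(tag,seed,.029)
          ~~~~~^^^^^^^^^^^^^^^^^^^
  File "h.py", line 36, in frame
    p,o=onz(tag,wood(tag,seed),z)
                ~~~~^^^^^^^^^^
  File "h.py", line 47, in wood
    c=_wood(tag,seed); m=np.zeros((420,560),np.uint8); cv2.drawContours(m,[c],-1,255,-1)
                                                       ~~~~~~~~~~~~~~~~^^^^^^^^^^^^^^^^^
cv2.error: OpenCV(4.12.0) /io/opencv/modules/imgproc/src/drawing.cpp:2426: error: (-215:Assertion failed) p.checkVector(2, CV_32S) > 0 in function 'fillPoly'
```

```bash
cat >> h.py <<'E'
def paint(tag,seed,z,smin=45):
    im=cv2.imread('pics/'+tag+'.png'); h=cv2.cvtColor(im,cv2.COLOR_BGR2HSV)
    m=cv2.inRange(h,(30,smin,50),(130,255,255))
    cs,_=cv2.findContours(m,cv2.RETR_EXTERNAL,cv2.CHAIN_APPROX_NONE)
    for c in cs:
        if cv2.contourArea(c)>200 and cv2.pointPolygonTest(c,seed,False)>=0:
            p,o=onz(tag,c[:,0,:],z); r=cv2.minAreaRect((p*1000).astype(np.float32))
            return np.array(r[0])/1000,np.round(r[1],1),round(r[2],2)
E
python3 -c "
from h import *
fit('ZA',(380,160),.186,.102)
goto((.5,-.35,.35),90)"
```

```text
ZA frame [ 0.6582 -0.1663] 10.2 [0.105 0.185] canvas [ 0.6576 -0.1685] [ 59.5 143.4] err x,y mm -0.9 -2.0 dyaw 0.12
e [ 0.5381 -0.1877  0.3835] yaw 86.81 shift [-0.41  -0.073  0.084] turn [ 0.001 -0.    -0.035] dist 0.17
```

Wide is good. Now views over medium, then small/square.

```bash
python3 -m jog '[[[-0.41,-0.073,0.05],[0,0,-0.035],1],[[-0.41,-0.073,0.05],[0,0,-0.035],1],[[-0.41,-0.073,0.05],[0,0,-0.035],1],[[-0.41,-0.073,0.05],[0,0,-0.035],1],[[-0.41,-0.073,0.05],[0,0,-0.035],1]]'
python3 -c "
from h import *
shot('ZB');goto((.55,.03,.37),90)"
```

```text
time: 25.95
ee_pos: [0.4997, -0.3523, 0.3606]
orientation: [-0.002, 0.708, 0.706, -0.0]
contact_force: [0.0, 0.3, -0.7]
grip_width: 1.0
e [ 0.4999 -0.3505  0.3612] yaw 89.88 shift [ 0.952  0.123 -0.019] turn [-0.002 -0.002 -0.001] dist 0.384
```

View pics/ZB.png

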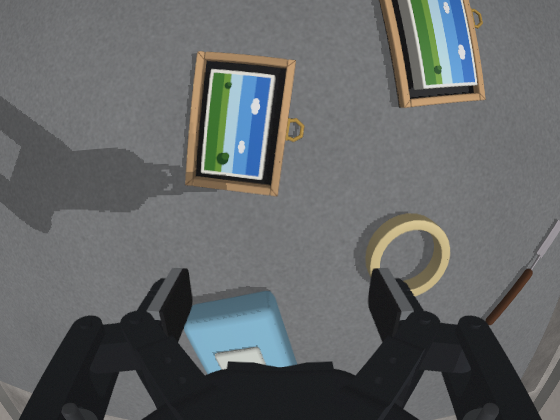

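```bash
python3 -m jog '[[[0.95,0.123,0],[0,0,0],1],[[0.95,0.123,0],[0,0,0],1],[[0.95,0.123,0],[0,0,0],1],[[0.95,0.123,0],[0,0,0],1],[[0.95,0.123,0],[0,0,0],1]]'
python3 -m jog '[[[0.3,0.05,0],[0,0,0],1],[[0.3,0.05,0],[0,0,0],1],[[0.3,0.05,0],[0,0,0],1],[[0.3,0.05,0],[0,0,0],1]]'
python3 -c "
from h import *
shot('ZC');fit('ZB',(235,120),.136,.096)"
```

```text
time: 26.5
ee_pos: [0.5316, -0.0978, 0.3634]
orientation: [-0.001, 0.707, 0.708, 0.0]
contact_force: [0.4, -0.1, -0.0]
grip_width: 0.999
time: 26.9
ee_pos: [0.5514, 0.0234, 0.3634]
orientation: [-0.001, 0.705, 0.709, 0.0]
contact_force: [-0.9, -0.5, -0.5]
grip_width: 1.0
ZB frame [ 0.4596 -0.2865] -7.59 [0.098 0.135] canvas [ 0.4596 -0.2874] [93.2 53.3] err x,y mm 0.1 -0.9 dyaw -0.19
```

View pics/ZC.png

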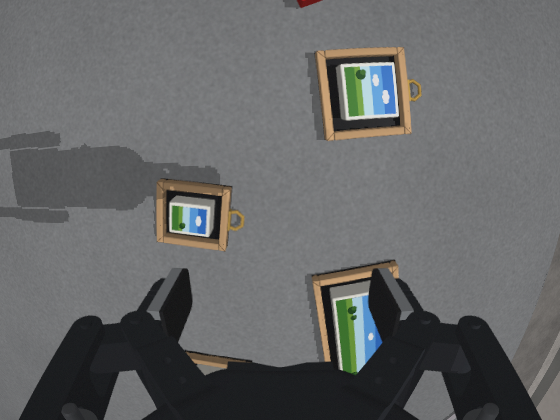

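```bash
python3 -c "
from h import *
fit('ZC',(370,90),.09,.09);fit('ZC',(190,220),.07,.08)
a=cv2.imread('pics/ZC.png');cv2.imwrite('pics/ZCc.png',cv2.resize(a[30:270,140:440],None,fx=2.5,fy=2.5,interpolation=2))
c=optics.get_calibration('top');
t0=cv2.imread('pics/top0.png');t1=cv2.imread('pics/topZ.png');print('bottle diff',cv2.absdiff(t0,t1)[230:270,40:105].mean())"
```

```text
Traceback (most recent call last):
  File "h.py", line 78, in fit
    c,a,e=frame(tag,seed,W,H,.016); p,s,b=paint(tag,seed,.029)
                                    ^^^^^
TypeError: cannot unpack non-iterable NoneType object
```

```bash
sed -i 's/    m=cv2.inRange(h,(30,smin,50),(130,255,255))/    m=cv2.morphologyEx(cv2.inRange(h,(30,smin-10,50),(130,255,255)),cv2.MORPH_CLOSE,np.ones((3,3)))/' h.py
python3 -c "
from h import *
a=cv2.imread('pics/ZC.png');cv2.imwrite('pics/ZCc.png',cv2.resize(a[30:270,140:440],None,fx=2.5,fy=2.5,interpolation=2))
t0=cv2.imread('pics/top0.png');t1=cv2.imread('pics/topZ.png');print('bottle diff',cv2.absdiff(t0,t1)[230:270,40:105].mean())
for s,W,H in (((362,98),.09,.09),((187,222),.07,.08),((182,212),.07,.08),((365,110),.09,.09)):
  try: fit('ZC',s,W,H)
  except Exception as e: print(e)
"
```

```text
bottle diff 7.306923076923077
ZC frame [0.6377 0.1209] 7.4 [0.093 0.089] canvas [0.6366 0.1226] [47.4 47.3] err x,y mm -0.9 1.8 dyaw -0.09
ZC frame [ 0.4595 -0.008 ] -6.68 [0.081 0.072] canvas [ 0.4598 -0.007 ] [27.4 36.7] err x,y mm 0.2 1.0 dyaw -0.08
ZC frame [ 0.4595 -0.008 ] -6.68 [0.081 0.072] canvas [ 0.4598 -0.007 ] [27.4 36.7] err x,y mm 0.2 1.0 dyaw -0.08
ZC frame [0.6377 0.1209] 7.4 [0.093 0.089] canvas [0.6366 0.1226] [47.4 47.3] err x,y mm -0.9 1.8 dyaw -0.09
```

View pics/ZCc.png

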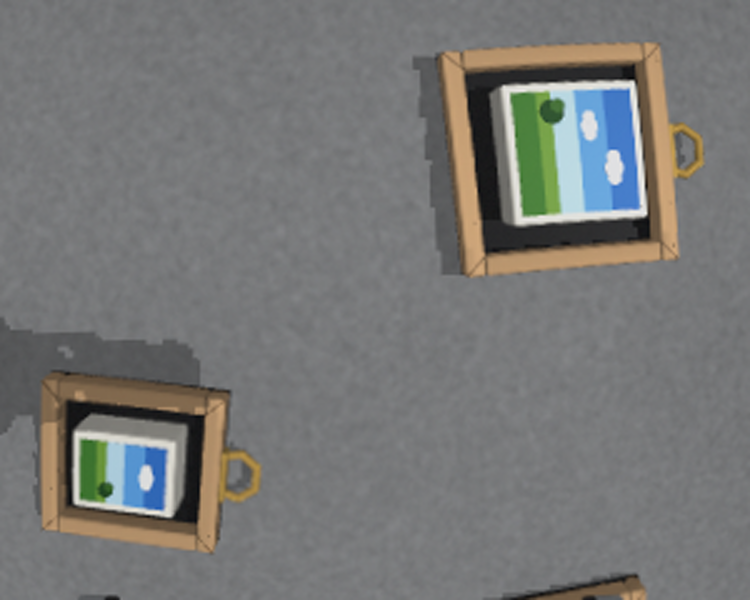

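```bash
python3 -c "
from h import *
o=ctrl.get_obs();print(o['time'],o['contact_force'],abs(o['joint_velocities']).max());print(ctrl.hand_in())"
```

```text
26.95 [ 0.53676147 -0.2179018  -1.08478728] 0.05244209825354242
the job is handed in; nothing more can be done
None
```

I took the four canvases off the stack one at a time. Each was lowered until its frame's floor was felt, with 4 to 25 N of contact force, then released. The job was handed in at 27 s with the arm clear in the air; no verdict was reported.

Last wrist-camera checks of each canvas against its own frame, with every sky edge towards the ring:

| Canvas | Offset from frame centre, x / y (mm) | Turn against frame (deg) |
|---|---|---|
| wide | -0.9 / -2.0 | 0.1 |
| medium | 0.1 / -0.9 | -0.2 |
| square | -0.9 / 1.8 | -0.1 |
| small | 0.2 / 1.0 | -0.1 |

- **Flatness:** the painted areas came out at the expected size when measured at floor height plus canvas thickness, which fits all four lying flat. I had no separate tilt measurement.
- **Disagreements:**
  - The two-view rim heights were 11 to 15 mm against the stated 16 mm. The wide frame's 11 mm was the weakest, because its two views were close together.
  - Early estimates of the square frame's centre differed by 3 mm.
  - Measured arm positions strayed a few mm from the commanded ones, so I corrected from the pictures before each release.
- **Bottle and tape:** the arm never went near either. The bottle is in the same place in the first and later top views. The tape was only judged by eye, because the arm partly covered it in the later top view.

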